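Find and mark the high spot of a hand-truck tyre

TASK

With shut fingers reaching down between its spokes, push the wheel on the truing jig slowly round (never faster than half a turn a second) until the highest lump of its tyre sits under the feeler's roller, and stop it there. Then stand the brass marker upright on the tyre's flat upper side, right beside the roller, without shifting the wheel. Be gentle: the wheel has rubber end stops that must be felt and not forced (25 N on the wheel is too much), never touch the pointer, and leave the other things where they are.

Things in the scene. Friction and masses are not known exactly. Their poses are not given: they have to be found in the camera images.
- stand: Truing jig: wooden plate 260 x 285 x 12 mm, fixed to the bench. Origin on the bench under the wheel's upright axis, z up; the feeler stands on its +y side, the pointer's red tip points to its -x side.
- wheel: Grey hand-truck wheel lying flat, turning about its upright axis. Origin on the axis at bench height. Three spokes, 12 mm wide, 30 to 58 mm above the bench, run from the hub (radius 24 mm, top 66 mm high) to the tyre's inside (radius 76 mm) at 0, 120 and 240 degrees from its x axis about z. Between them are open-topped pockets to push in; their floor, the wheel's back plate, is 30 mm above the bench.
- hub (a point): Top of the spindle nut (radius 16 mm) on the wheel's axis, 74 mm above the bench. About 3 N at 50 mm from the axis turns the wheel; it stays where it is left. It turns 400 degrees in all, so every part of the tyre can pass the roller; at each end a rubber stop holds it (6 N at 50 mm from the axis, then 0.4 N more per mm). The ends have no set place relative to the spokes.
- roller (a point): Where the feeler's roller meets the tyre (fixed to the stand). Black rubber tyre: outer radius 105 mm, inner 76 mm, upper side 62 mm above the bench. One high lump (5 mm) and two lesser ones (2.5 mm; 2.2 rad counter-clockwise and 2.0 rad clockwise of it from above), 25 to 35 mm long; no set place relative to the spokes. A lump passing the roller adds or takes up to 3 N of push.
- feeler (a joint): Swing of the spring-loaded feeler (bar with a red tip over a white scale, brass roller riding on the tyre), rad: 0 on the round tyre, about 0.055 at the top of a lesser lump, about 0.11 at the top of the highest; grows as the roller is pushed outward, the red tip then moving up to 17 mm away from the wheel.
- pointer: The feeler's moving bar and roller, origin at its pivot at bench height, its bar along -x to the red tip at 155 mm, all below 60 mm; the pivot is 45 mm to +x and 115 mm to +y of the stand's origin. Not to be touched.
- mark (a point): Where the marker's foot belongs: the point on the middle of the tyre's flat upper side (62 mm above the bench, 90.5 mm from the wheel's axis along the stand's +y), next to the roller. Fixed to the stand; it does not turn with the wheel.
- marker_mid (a point): Brass marker, a round post 24 mm in diameter (waist 21 mm) and 42 mm high, about 90 g, standing on the bench. This point is its middle, half-way up; z along its axis.
- jar_mid (a point): Small closed jar, 54 mm in diameter, 60 mm high; to be left alone. This point is half-way up.
- screwdriver: Screwdriver lying on the bench, to be left alone. Origin at its middle, length along x.
- wrench: Wrench lying on the bench, to be left alone. Origin at its middle, length along x.
- castor: Loose furniture castor lying wheel up, 70 x 50 x 75 mm, to be left alone. Origin under its plate.
Mind the look-alikes: they are no part of the job. What is shaped like the part that bears marker_mid but pink is not meant.

How it is judged:
By the outcome, as a careful person would: the job done as asked, in the order asked, and still so for the second after the job is handed in, with the robot touching nothing.
It also fails if it takes over 72 s, if anything falls off the work surface, if the arm or the gripper's body presses on something with over 40 N, if the wrist force passes 120 N, or if a joint passes its speed limit or range.

ROBOT

A 7-joint arm with a two-finger parallel gripper is mounted at the origin on the work surface. World frame = base frame: x ahead of the robot, y to its left, z up, the work surface at z = 0. Lengths are in m, angles in rad, forces in N, time in s.
With the tool pointing down it reaches from about 0.4 to 0.85 m from the base axis. Payload 4.5 kg.
Tool frame: the origin (TCP) lies midway between the tips of the shut fingers; the grasp point (between the pads) lies 19 mm behind it; z points along the fingers, y is the direction in which the jaws open and shut (so a half turn about z gives the same grasp; the last joint's range is limited). The gripper opens to 88 mm and grips with 3 to 60 N. Pads are 18 mm wide; open, the fingers measure 123 mm over their backs; the gripper's body (75 mm by 187 mm) begins 45 mm behind the grasp point.
Start: joints at [-1.187, 0.689, -0.195, 1.565, 0.157, 0.902, -0.215], TCP at [0.214, 0.587, 0.21] pointing down, gripper open.
Joint ranges: [-3.01, 3.01], [-0.46, 2.08], [-1.47, 1.51], [0.13, 2.56], [-1, 4.14], [0.04, 2.09], [-2.66, 2.66]. Speed limits (rad/s): [2.57, 2.57, 3.14, 3.14, 3.14, 3.14, 3.14].

INTERFACE

Orientations are given as a unit quaternion [x, y, z, w].
In Python, from plant import get_state, snapshot, finish_job, regions_of gives the robot as it stands.
- The arm moves only by the tool send_rows, never from a script. Its argument "series" is a list of rows, each an object of numbers: "grip": the opening, from 0 (shut) to 1 (fully open); "dx", "dy", "dz": the shift along the tool's x, y, z in mm; "turn": the turn about the tool's z in rad. A call has 1 to 20 rows; each row shifts and turns the commanded pose from where the row before left it, along the tool's axes as they then stand; what a row does not reach is not made up. A row lasts 1/10 s, in which the tool goes at most 50 mm and 8.59 degrees, less where a joint would pass 70% of its speed; a pose out of reach is approached as far as the arm can. A call is refused whole if a number of a shift passes 50 or a number of a turn 0.15, either way. A call with a gripper value outside its range is refused whole. The fingers move at their own pace and stop on an object; "force" is the grip in N (left out, the last holds). Time passes only in rows, so rows that do not move let the fingers close. It gives the time, the measured TCP pose, the force and the opening at its end, in the units of the state.
- get_state(): the state, without advancing time (a new reading comes with each control period).
- snapshot(name): name is "scene" or "top"; returns a dict with "img" (420x560x3 uint8, red, green, blue), "depth" (420x560 float32, m along the optical axis (not along the pixel's ray), 0 where there is no reading), "fov_y" (degrees; the focal length in pixels is half the picture's height over the tangent of half this angle, whatever the lens; pixels are square), "cx", "cy" (the principal point, pixels), "k1" (the pictures are not rectified: a ray, as slopes to the right and down, at radius r is drawn at 1 + k1 r^2 times it, then the intrinsics apply), "R" (3x3) and "t" (3): a world point X has camera coordinates R X + t. Camera axes: x right, y down, z forward; pixel columns grow to the right and rows downward; lengths in m; the calibration is good to about 2 mm. A picture is of the moment at which its call begins.
- finish_job(): hands the job in, once; it reports no verdict.
Trained networks look in a picture, given as the dict that the camera call returned (one of the last four; its "shot" number tells which), for a name from the list of things; names that differ only in an ending like _2 or _b are one class to them, and where a whole thing is asked for, a point or a joint stands for the part that bears it (a point fixed in the world has none). Each returns a list of dicts, best first, with "score" (0 to 1); they miss things now and then, are a little off and sometimes report something else, mostly with a low value. They report only what shows in the picture. A call takes as long as a camera call. They do not tell look-alikes from the thing itself.
- regions_of(picture, target): "pixels" (420x560 bool, what is visible of it) and "extent" ([left, top, right, bottom] in pixels, round what is visible of it).
The state is a dict: "clock": time; "q": joint angles; "qd": joint speeds; "joint_torque": joint torques, N m; "tool_pos": TCP position; "eef_rot": TCP orientation; "contact_force": force on the tool from outside, world axes, zero at the start; "moment": the same for the moment, N m; "opening": opening from 0.0 (shut) to 1.0 (fully open).
Only numpy, scipy, OpenCV 4.12 (cv2) and the standard library are available. Lean on these libraries where they do the work, as an engineer would, in place of code of your own. Each camera call takes 0.05 s, during which the arm holds its last target.

## Working session

There is one attempt and no reset: what is moved stays moved. The work goes in short steps, Python scripts to look and compute and a tool call to move; the robot and the scene stay as the last step left them, time stands still between calls to the robot, and variables do not carry over. Pictures are saved under pics/ and viewed, and the job is handed in when it is done.

Besides the shell and the picture viewer there is one more tool, called after "Emit:" by a JSON object that holds its "api" and its "payload", one argument or row to a line. send_rows: Moves the arm, as the interface text tells. Its arguments: {"type":"object","properties":{"series":{"type":"array","items":{"type":"object","properties":{"grip":{"type":"number"},"dx":{"type":"number"},"dy":{"type":"number"},"dz":{"type":"number"},"turn":{"type":"number"}}}},"force":{"type":"number"}},"required":["series"]}

```bash
mkdir -p pics; ls
python3 - <<'E'
from plant import *
import cv2,pickle
s=get_state();print(s)
for n in("scene","top"):
    p=snapshot(n);cv2.imwrite(f"pics/{n}0.png",p["img"][:,:,::-1]);pickle.dump(p,open(f"{n}0.pkl","wb"))
    print({k:v for k,v in p.items() if k not in("img","depth")})
E
```

```text
pics
{'clock': 0.0, 'q': array([-1.18721137,  0.68998697, -0.19450874,  1.56638847,  0.15734402,
        0.90250117, -0.21510582]), 'qd': array([-0.00025169,  0.00015589, -0.0001476 , -0.00054888, -0.00122026,
       -0.00103027,  0.00050345]), 'joint_torque': array([-2.80061076e-04, -5.27561724e+01, -1.26671389e+00, -1.53424340e+01,
       -5.25536772e-02,  6.27890899e-03,  1.58870298e-04]), 'tool_pos': array([0.2140075 , 0.58646227, 0.20949626]), 'eef_rot': array([ 1.73949337e-01,  9.84754151e-01, -9.40714477e-04, -7.65592409e-05]), 'contact_force': array([-0.09946736,  0.08887315, -0.26998465]), 'moment': array([-0.02035944,  0.00506974, -0.00329865]), 'opening': 0.9971363739416516}
{'fov_y': 42.28934521283254, 'cx': 281.35472852934953, 'cy': 209.59730124942035, 'k1': -0.1496050169696622, 'R': array([[ 0.34849441,  0.93723372,  0.01202468],
       [ 0.61968858, -0.22075761, -0.75316143],
       [-0.70323375,  0.26992411, -0.65772583]]), 't': array([-0.15673224, -0.32235518,  1.79947935]), 'shot': 1}
{'fov_y': 57.131405480551905, 'cx': 285.78471254215884, 'cy': 210.90094204377104, 'k1': -0.01107061028359764, 'R': array([[-0.00859999, -0.99995848,  0.00301394],
       [-0.9828128 ,  0.00789663, -0.18443601],
       [ 0.18440455, -0.00454829, -0.9828399 ]]), 't': array([-0.01903338,  0.60181992,  1.09255983]), 'shot': 2}
```

View pics/scene0.png

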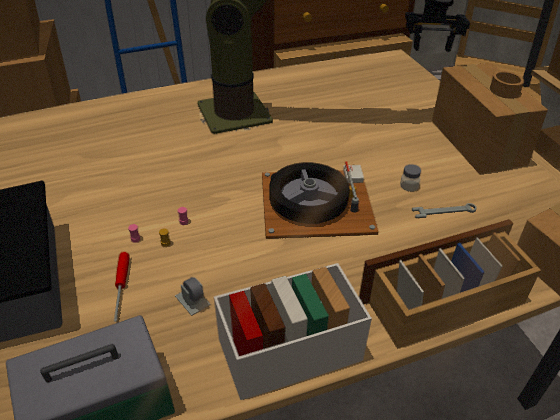

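View pics/top0.png

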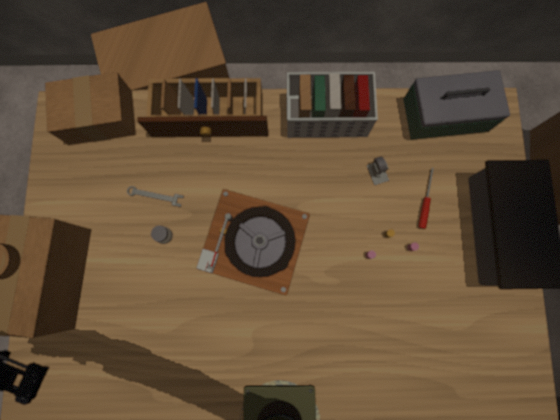

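```bash
cat > h.py <<'E'
import numpy as np,cv2,pickle
from plant import *
def f(p): return 210/np.tan(np.radians(p["fov_y"]/2))
def K(p):
    return np.array([[f(p),0,p["cx"]],[0,f(p),p["cy"]],[0,0,1]])
def rays(p,uv):
    d=np.array([p["k1"],0,0,0,0.])
    n=cv2.undistortPoints(np.asarray(uv,float).reshape(-1,1,2),K(p),d)[:,0]
    return np.c_[n,np.ones(len(n))]
def onplane(p,uv,z):
    r=rays(p,uv)@p["R"]; c=-p["R"].T@p["t"]
    return c+r*((z-c[2])/r[:,2])[:,None]
def proj(p,X):
    return cv2.projectPoints(np.asarray(X,float).reshape(-1,1,3),cv2.Rodrigues(p["R"])[0],p["t"],K(p),np.array([p["k1"],0,0,0,0.]))[0][:,0]
def cloud(p):
    v,u=np.mgrid[:420,:560]; uv=np.c_[u.ravel(),v.ravel()]
    r=rays(p,uv)*p["depth"].reshape(-1,1)
    return ((r-p["t"])@p["R"]).reshape(420,560,3)
def crop(p,l,t,r,b,s,name):
    c=cv2.resize(p["img"][t:b,l:r],None,fx=s,fy=s,interpolation=cv2.INTER_CUBIC)
    c=np.clip(c.astype(float)*1.8,0,255).astype(np.uint8)
    cv2.imwrite("pics/"+name+".png",c[:,:,::-1])
E
python3 - <<'E'
from h import *
S=pickle.load(open("scene0.pkl","rb"));T=pickle.load(open("top0.pkl","rb"))
crop(T,190,180,320,300,6,"tw");crop(S,250,140,390,250,5.5,"sw")
crop(T,355,220,435,270,8,"tm")
C=cloud(T)
for n,p in(("T",T),("S",S)):
  C=cloud(p)
  for t in("marker_mid","stand","wheel","hub","pointer","jar_mid","castor","screwdriver","wrench"):
    try:
      for d in regions_of(p,t)[:3]:
        m=d["pixels"]&(p["depth"]>0); 
        print(n,t,round(d["score"],2),d["extent"],np.median(C[m],0).round(4),C[m][:,2].max().round(3))
    except Exception as e: print(t,e)
E
```

```text
T marker_mid 0.67 [405.4, 239.9, 416.3, 249.7] [ 0.4951 -0.4004  0.0392] 0.048
T marker_mid 0.23 [196.4, 189.3, 307.3, 295.9] [0.5133 0.0724 0.0292] 0.081
T stand 0.67 [193.7, 188.5, 310.6, 297.1] [0.514  0.0725 0.0293] 0.081
T wheel 0.95 [225.0, 209.3, 294.9, 274.9] [0.5128 0.0547 0.0588] 0.078
T hub 0.58 [198.8, 188.2, 309.9, 295.7] [0.5131 0.0728 0.0294] 0.081
T pointer 0.53 [212.8, 215.6, 230.2, 262.8] [0.5435 0.1644 0.0548] 0.063
T jar_mid 0.49 [369.8, 155.0, 386.7, 184.3] [ 0.7326 -0.3084  0.0392] 0.081
T castor 0.82 [368.9, 154.8, 387.4, 185.6] [ 0.7309 -0.3076  0.0175] 0.081
T screwdriver 0.65 [418.2, 191.2, 428.5, 230.5] [ 0.6021 -0.4493  0.0239] 0.031
T wrench 0.67 [127.5, 186.5, 184.7, 204.8] [0.6644 0.3691 0.0071] 0.014
T wrench 0.17 [419.5, 194.1, 426.5, 232.0] [ 0.6003 -0.4483  0.0239] 0.031
S marker_mid 0.7 [160.1, 230.9, 168.8, 247.5] [ 0.5433 -0.3366  0.0272] 0.046
S marker_mid 0.61 [129.5, 223.9, 138.3, 242.4] [ 0.5023 -0.406   0.0301] 0.044
S marker_mid 0.55 [175.9, 210.6, 188.8, 225.0] [ 0.4798 -0.2793  0.0319] 0.047
S stand 0.71 [260.1, 162.1, 377.9, 240.0] [0.5546 0.0566 0.0315] 0.08
S wheel 0.78 [271.8, 161.8, 349.8, 222.6] [0.5316 0.0461 0.0558] 0.076
S hub 0.61 [262.3, 158.5, 377.1, 237.8] [0.5553 0.0575 0.0314] 0.08
S pointer 0.74 [342.7, 161.6, 358.0, 204.1] [0.5506 0.1596 0.0523] 0.063
S jar_mid 0.75 [398.5, 165.9, 423.7, 194.3] [0.55   0.3393 0.0373] 0.067
S jar_mid 0.74 [269.5, 162.1, 350.0, 222.4] [0.5316 0.0453 0.0558] 0.071
S castor 0.88 [178.2, 276.7, 211.4, 317.5] [ 0.7517 -0.3182  0.0373] 0.078
S screwdriver 0.61 [113.8, 251.3, 127.9, 317.9] [ 0.6164 -0.4548  0.0228] 0.031
S wrench 0.96 [411.1, 203.0, 478.5, 216.4] [0.6659 0.3801 0.007 ] 0.013
S wrench 0.69 [267.4, 158.6, 351.1, 222.7] [0.5315 0.046  0.0557] 0.077
```

```bash
sleep 1
```

```text
(no output)
```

View pics/tw.png

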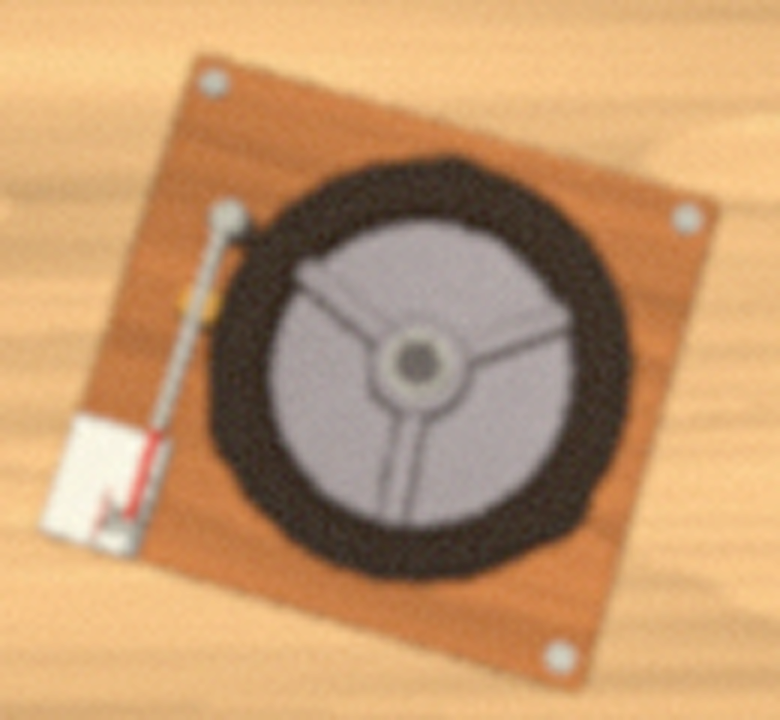

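View pics/sw.png

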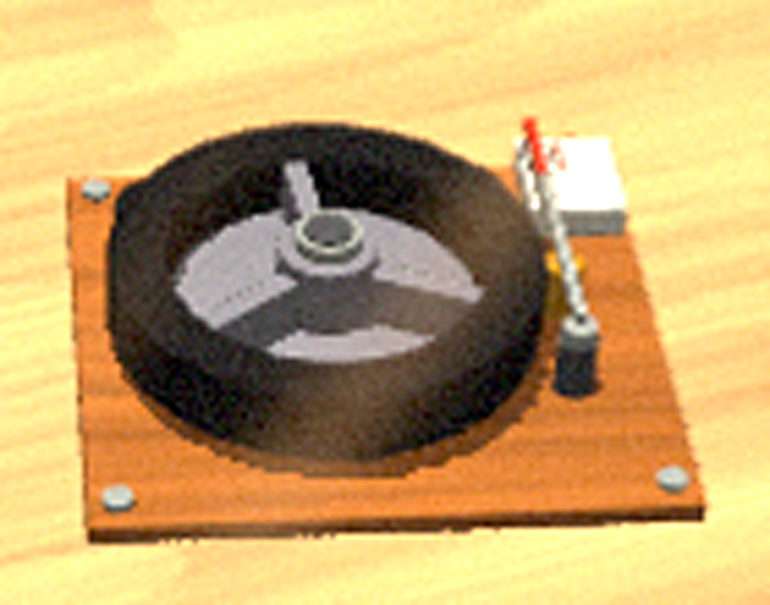

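View pics/tm.png

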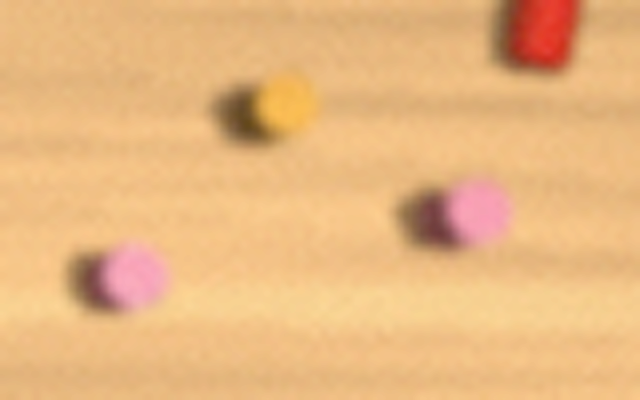

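```bash
cat > w.py <<'E'
from h import *
from scipy.optimize import least_squares
def edges(p,c,z,lo,hi,kind,n=360):
    # radial profile edges at plane z about c (world), returns angle,r of strongest gradient
    g=cv2.GaussianBlur(p["img"].astype(np.float32),(0,0),0.8)
    r=np.linspace(lo,hi,80); out=[]
    g=g[:,:,0] # red: wood/wheel bright vs black
    for a in np.arange(n)*2*np.pi/n:
        X=np.c_[c[0]+r*np.cos(a),c[1]+r*np.sin(a),np.full(80,z)]
        uv=proj(p,X).astype(np.float32)
        v=cv2.remap(g,uv[:,0],uv[:,1],cv2.INTER_LINEAR)[:,0] if False else cv2.remap(g,uv[:,:1],uv[:,1:],cv2.INTER_CUBIC)[:,0]
        d=np.gradient(cv2.GaussianBlur(v.reshape(-1,1),(0,0),3)[:,0])*kind
        i=d.argmax(); out.append((a,r[i],d[i]))
    return np.array(out)
def circ(e,c,robust=True):
    P=np.c_[c[0]+e[:,1]*np.cos(e[:,0]),c[1]+e[:,1]*np.sin(e[:,0])]
    s=least_squares(lambda q:np.hypot(P[:,0]-q[0],P[:,1]-q[1])-q[2],[c[0],c[1],e[:,1].mean()],loss="soft_l1",f_scale=.001)
    return s.x
E
python3 - <<'E'
from w import *
T=pickle.load(open("top0.pkl","rb"));S=pickle.load(open("scene0.pkl","rb"))
for nm,p in(("T",T),("S",S)):
  c=np.array([.511,.054])
  for k in range(3):
    eo=edges(p,c,.062,.092,.116,1); q=circ(eo,c); c=q[:2]
  print(nm,"outer",q)
  ei=edges(p,c,.062,.06,.09,-1);print("inner",circ(ei,c))
  C=cloud(p); m=(np.hypot(C[...,0]-c[0],C[...,1]-c[1])<.02)&(C[...,2]>.069)
  print("nut",np.median(C[m],0),C[m].mean(0),m.sum())
  m=(abs(np.hypot(C[...,0]-c[0],C[...,1]-c[1])-.09)<.008)
  print("tyre z",np.median(C[m],0))
  if nm=="T":
    print("\n".join(f"{np.degrees(a):.0f} {1000*r:.1f}" for a,r,_ in eo[::6]))
  for t in ("marker_mid","mark"):pass
  m=(np.hypot(C[...,0]-.543,C[...,1]+.337)<.03)&(C[...,2]>.036)
  print("marker top",C[m].mean(0),np.median(C[m],0),m.sum(),(C[m].min(0)+C[m].max(0))/2)
# brass by color in both
for p in (T,S):
  hsv=cv2.cvtColor(p["img"],cv2.COLOR_RGB2HSV);C=cloud(p)
  m=(np.hypot(C[...,0]-.543,C[...,1]+.337)<.03)&(C[...,2]>.012)
  v,u=np.nonzero(m);print(len(u),u.min(),u.max(),v.min(),v.max(),onplane(p,[[u.mean(),v.mean()]],.03))
E
```

```text
T outer [0.51233559 0.05341146 0.10375919]
inner [0.51025189 0.05285981 0.07341544]
nut [0.51318733 0.05395752 0.07562475] [0.5130367  0.05344062 0.07510886] 103
tyre z [0.50922009 0.05235371 0.06286079]
0 103.5
6 103.8
12 103.2
18 102.9
24 103.8
30 102.9
36 102.9
42 103.8
48 102.0
54 112.1
60 103.2
66 102.0
72 103.2
78 103.2
84 104.2
90 103.5
96 103.8
102 105.4
108 105.7
114 106.0
120 104.5
126 104.5
132 103.2
138 101.4
144 103.8
150 103.5
156 104.2
162 103.2
168 103.5
174 102.3
180 103.8
186 102.3
192 104.2
198 103.8
204 102.6
210 104.2
216 105.4
222 109.9
228 106.9
234 105.4
240 102.6
246 103.5
252 102.6
258 102.9
264 103.8
270 103.5
276 103.8
282 103.2
288 103.2
294 104.2
300 103.5
306 103.5
312 104.2
318 102.9
324 102.3
330 102.3
336 103.5
342 102.9
348 105.7
354 106.9
marker top [ 0.53686928 -0.33580056  0.04289741] [ 0.53735503 -0.33568281  0.04297281] 49 [ 0.53599741 -0.33669563  0.0423741 ]
S outer [0.51663819 0.05117727 0.10712427]
inner [0.51661603 0.05113893 0.07505747]
nut [0.51798615 0.05082786 0.0754777 ] [0.51672634 0.05114688 0.07504576] 91
tyre z [0.5451893  0.04142556 0.06179733]
marker top [ 0.53793472 -0.33683712  0.04124069] [ 0.53866162 -0.33643958  0.04122638] 68 [ 0.53658484 -0.33728098  0.04137921]
67 384 394 229 237 [[ 0.53722225 -0.33599331  0.03      ]]
134 159 169 228 244 [[ 0.53866536 -0.33707818  0.03      ]]
```

Run:
```python
from w import *
T=pickle.load(open("top0.pkl","rb"));S=pickle.load(open("scene0.pkl","rb"))
a=onplane(T,np.array([[213,83],[687,217],[560,657]])/6+[189.6,179.6],.014)
b=onplane(S,np.array([[672,478],[117,497],[95,188]])/5.5+[249.6,139.6],.014)
for q in(a,b):
  y=q[0]-q[1];x=q[1]-q[2]
  print(q.round(4).tolist(),np.hypot(*x[:2]),np.hypot(*y[:2]),np.degrees(np.arctan2(x[1],x[0])),np.degrees(np.arctan2(y[1],y[0]))-90)
# wheel polar unwrapping at z=.058 and outer at several heights
for nm,p,c in(("t",T,(.5123,.0534)),("s",S,(.5166,.0512))):
  ang=np.radians(np.arange(0,360,.5)); r=np.arange(.02,.125,.0005)
  A,R=np.meshgrid(ang,r)
  X=np.stack([c[0]+R*np.cos(A),c[1]+R*np.sin(A),np.where(R<.076,.058,.062)],-1).reshape(-1,3)
  uv=proj(p,X).astype(np.float32).reshape(*A.shape,2)
  im=cv2.remap(p["img"],uv[...,0],uv[...,1],cv2.INTER_CUBIC)
  im=np.clip(im*1.8,0,255).astype(np.uint8);cv2.imwrite(f"pics/pol_{nm}.png",cv2.resize(im,(720,420))[:,:,::-1])
```

```text
[[0.6664, 0.1643, 0.014], [0.5938, -0.0805, 0.014], [0.3728, -0.0137, 0.014]] 0.23092728724859607 0.25536067840379767 -16.823291996254675 -16.512070474488056
[[0.6646, 0.1639, 0.014], [0.5905, -0.0804, 0.014], [0.3696, -0.0139, 0.014]] 0.2306592268200622 0.2553105798317046 -16.763685151646477 -16.87507972284115
```

View pics/pol_t.png

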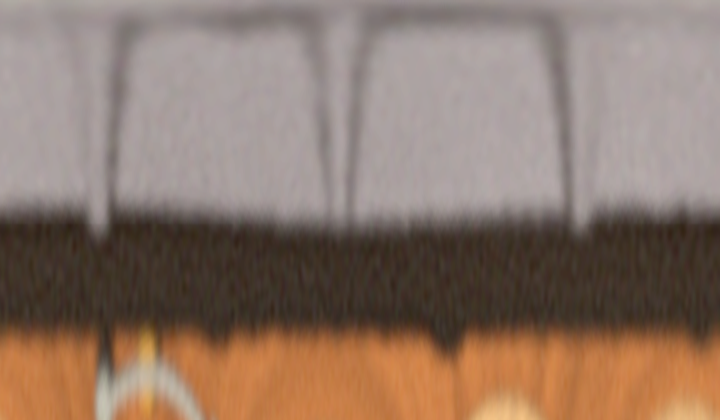

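View pics/pol_s.png

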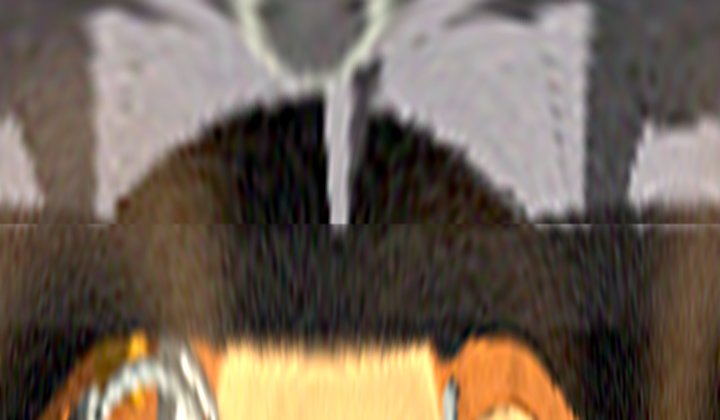

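Run:
```python
from w import *
T=pickle.load(open("top0.pkl","rb"));S=pickle.load(open("scene0.pkl","rb"))
print(onplane(T,np.array([[418,362]])/6+[189.6,179.6],.074),onplane(S,np.array([[328,232]])/5.5+[249.6,139.6],.074))
print(onplane(T,np.array([[228,217]])/6+[189.6,179.6],.06),onplane(S,np.array([[579,328]])/5.5+[249.6,139.6],.06))
for c in [(.512,.053)]:
  y=np.radians(-16.75); print(c+.115*np.array([-np.sin(y),np.cos(y)])+.045*np.array([np.cos(y),np.sin(y)]))
crop(S,285,165,335,200,14,"nut")
C=cloud(S)
m=C[...,2]>.068; m&=np.hypot(C[...,0]-.513,C[...,1]-.053)<.03
v,u=np.nonzero(m);print(u.min(),u.max(),v.min(),v.max())
m=(C[...,2]<.02)&(C[...,2]>.008)&(np.hypot(C[...,0]-.513,C[...,1]-.053)<.25)
print(np.median(C[m],0))
for p in(T,S):
  C=cloud(p); m=(abs(C[...,0]-.5)<.3)&(abs(C[...,1])<.3)&(abs(C[...,2])<.006); X=C[m]; print(np.linalg.lstsq(np.c_[X[:,:2],np.ones(len(X))],X[:,2],rcond=None)[0])
```

```text
[[0.51353903 0.05339152 0.074     ]] [[0.512688   0.05265631 0.074     ]]
[[0.58762388 0.14830335 0.06      ]] [[0.60128076 0.1421665  0.06      ]]
[0.58823328 0.15015187]
302 318 178 189
[0.60249749 0.06070157 0.01264442]
[-0.00057788 -0.00084817  0.0010946 ]
[-0.00182569  0.00040501  0.00172867]
```

View pics/nut.png

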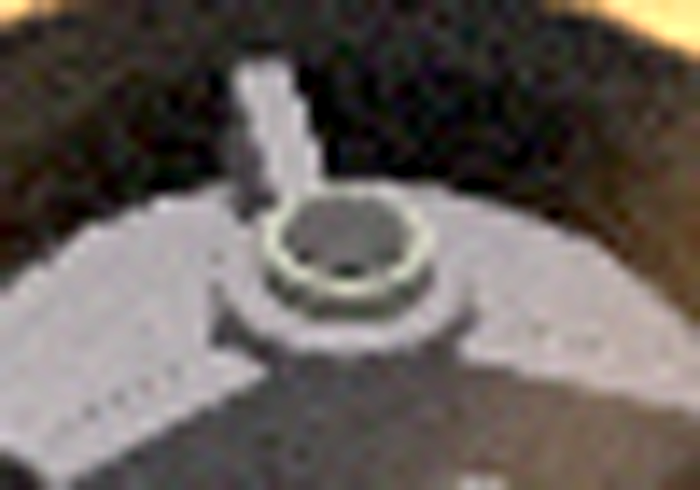

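Run:
```python
from w import *
T=pickle.load(open("top0.pkl","rb"));C=cloud(T)
B=C[210:345,0:100]; m=(B[...,2]>.06)&(T["depth"][210:345,0:100]>0)
X=B[m];print(X.min(0),X.max(0),np.percentile(X,[1,50,99],axis=0))
X=X[X[:,0]>.15]
for y in np.arange(.3,.9,.05):
  s=X[abs(X[:,1]-y)<.025]
  if len(s): print(round(y,2),s.min(0).round(3),s.max(0).round(3))
```

```text
[0.26152585 0.57569923 0.06004577] [0.57270609 0.72226874 0.24933144] [[0.26690519 0.5790309  0.06425573]
 [0.42055652 0.61082228 0.19882004]
 [0.56384805 0.70958964 0.24401206]]
0.6 [0.262 0.576 0.06 ] [0.564 0.625 0.206]
0.65 [0.264 0.625 0.194] [0.57  0.675 0.249]
0.7 [0.269 0.675 0.195] [0.573 0.722 0.246]
```

Emit:
{"api": "send_rows", "payload": {
  "series": [
    {"dx":-12,"dy":-12,"dz":0,"turn":0,"grip":0},
    {"dx":-24,"dy":-24.3,"grip":0},
    {"dx":-24,"dy":-24.3,"grip":0},
    {"dx":-24,"dy":-24.3,"grip":0},
    {"dx":-24,"dy":-24.3,"grip":0},
    {"dx":-24,"dy":-24.3,"grip":0},
    {"dx":-24,"dy":-24.3,"grip":0},
    {"dx":-24,"dy":-24.3,"grip":0},
    {"dx":-24,"dy":-24.3,"grip":0},
    {"dx":-24,"dy":-24.3,"grip":0},
    {"dx":-24,"dy":-24.3,"grip":0},
    {"dx":-24,"dy":-24.3,"grip":0},
    {"dx":-24,"dy":-24.3,"grip":0},
    {"dx":-24,"dy":-24.3,"grip":0},
    {"dx":-24,"dy":-24.3,"grip":0},
    {"dx":-24,"dy":-24.3,"grip":0},
    {"dx":-24,"dy":-24.3,"grip":0},
    {"dx":-24,"dy":-24.3,"grip":0}
  ],
  "force": 10
}}

```text
schema error: expected keys grip, dx, dy, dz, turn
```

```bash
cat > d.py <<'E'
# usage: python3 d.py x y z [toolx_angle_deg]
import sys,numpy as np
from plant import *
from scipy.spatial.transform import Rotation as Ro
s=get_state();R=Ro.from_quat(s["eef_rot"]).as_matrix()
a=np.degrees(np.arctan2(R[1,0],R[0,0]))
print("t",s["clock"],"tcp",s["tool_pos"].round(4),"xang",a.round(2),"tilt",R[:,2].round(3),"q",s["q"].round(2),"F",s["contact_force"].round(2),"M",s["moment"].round(2),"op",round(s["opening"],3))
if len(sys.argv)>3:
    d=np.array(list(map(float,sys.argv[1:4])))-s["tool_pos"]
    print("tool d mm",(R.T@d*1000).round(1))
    if len(sys.argv)>4:
        print("turn",((a-float(sys.argv[4])+180)%360-180)*np.pi/180)
E
python3 d.py .4706 .0265 .15 212
```

```text
t 1.0 tcp [0.2142 0.5872 0.2104] xang 159.96 tilt [ 0.  0. -1.] q [-1.19  0.69 -0.19  1.57  0.16  0.9  -0.22] F [-0.02  0.16  0.91] M [-0.   -0.01  0.03] op 1.0
tool d mm [-433.  -438.9   60.3]
turn -0.9082650047227088
```

Emit:
{"api": "send_rows", "payload": {
  "series": [
    {"dx":-24,"dy":-24.3,"dz":0,"turn":0,"grip":0},
    {"dx":-24,"dy":-24.3,"dz":0,"turn":0,"grip":0},
    {"dx":-24,"dy":-24.3,"dz":0,"turn":0,"grip":0},
    {"dx":-24,"dy":-24.3,"dz":0,"turn":0,"grip":0},
    {"dx":-24,"dy":-24.3,"dz":0,"turn":0,"grip":0},
    {"dx":-24,"dy":-24.3,"dz":0,"turn":0,"grip":0},
    {"dx":-24,"dy":-24.3,"dz":0,"turn":0,"grip":0},
    {"dx":-24,"dy":-24.3,"dz":0,"turn":0,"grip":0},
    {"dx":-24,"dy":-24.3,"dz":0,"turn":0,"grip":0},
    {"dx":-24,"dy":-24.3,"dz":0,"turn":0,"grip":0},
    {"dx":-24,"dy":-24.3,"dz":0,"turn":0,"grip":0},
    {"dx":-24,"dy":-24.3,"dz":0,"turn":0,"grip":0},
    {"dx":-24,"dy":-24.3,"dz":0,"turn":0,"grip":0},
    {"dx":-24,"dy":-24.3,"dz":0,"turn":0,"grip":0},
    {"dx":-24,"dy":-24.3,"dz":0,"turn":0,"grip":0},
    {"dx":-24,"dy":-24.3,"dz":0,"turn":0,"grip":0},
    {"dx":-24,"dy":-24.3,"dz":0,"turn":0,"grip":0},
    {"dx":-24,"dy":-24.3,"dz":0,"turn":0,"grip":0}
  ],
  "force": 10
}}

```text
clock: 2.8
tool_pos: [0.4708, 0.0269, 0.2105]
eef_rot: [0.174, 0.985, 0.0, 0.0]
contact_force: [0.1, -0.0, 0.4]
opening: 0.007
```

```bash
python3 d.py .4706 .0265 .12 212
```

```text
t 2.8 tcp [0.4708 0.0269 0.2105] xang 159.96 tilt [ 0.001  0.    -1.   ] q [ 0.03  0.5  -0.28  2.01  0.21  0.66  0.83] F [ 0.14 -0.03  0.35] M [-0.02 -0.03 -0.05] op 0.007
tool d mm [ 0.1 -0.5 90.5]
turn -0.9083117716603589
```

Emit:
{"api": "send_rows", "payload": {
  "series": [
    {"dx":0,"dy":0,"dz":0,"turn":-0.149,"grip":0},
    {"dx":0,"dy":0,"dz":0,"turn":-0.149,"grip":0},
    {"dx":0,"dy":0,"dz":0,"turn":-0.149,"grip":0},
    {"dx":0,"dy":0,"dz":0,"turn":-0.149,"grip":0},
    {"dx":0,"dy":0,"dz":0,"turn":-0.149,"grip":0},
    {"dx":0,"dy":0,"dz":0,"turn":-0.149,"grip":0},
    {"dx":0,"dy":0,"dz":0,"turn":-0.149,"grip":0},
    {"dx":0,"dy":0,"dz":0,"turn":-0.149,"grip":0},
    {"dx":0,"dy":0,"dz":0,"turn":-0.149,"grip":0},
    {"dx":0,"dy":0,"dz":0,"turn":-0.149,"grip":0},
    {"dx":0,"dy":0,"dz":0,"turn":-0.149,"grip":0},
    {"dx":0,"dy":0,"dz":0,"turn":-0.149,"grip":0},
    {"dx":0,"dy":0,"dz":0,"turn":-0.149,"grip":0},
    {"dx":0,"dy":0,"dz":0,"turn":-0.149,"grip":0},
    {"dx":0,"dy":0,"dz":0,"turn":-0.149,"grip":0},
    {"dx":0,"dy":0,"dz":0,"turn":-0.149,"grip":0},
    {"dx":0,"dy":0,"dz":0,"turn":-0.149,"grip":0},
    {"dx":0,"dy":0,"dz":0,"turn":-0.149,"grip":0},
    {"dx":0,"dy":0,"dz":0,"turn":-0.149,"grip":0},
    {"dx":0,"dy":0,"dz":0,"turn":-0.149,"grip":0}
  ]
}}

```text
clock: 4.8
tool_pos: [0.443, 0.0571, 0.1708]
eef_rot: [0.96, -0.277, 0.022, 0.008]
contact_force: [0.4, -0.4, 0.4]
opening: 0.007
```

```bash
python3 d.py .5571 .0295 .12 332
```

```text
t 4.8 tcp [0.443  0.0571 0.1708] xang -32.2 tilt [ 0.038 -0.028 -0.999] q [ 0.51  0.94 -1.47  2.13  1.1   1.21  2.65] F [ 0.39 -0.36  0.36] M [0.14 0.2  0.05] op 0.007
tool d mm [108.8 -37.6  55.8]
turn -0.07338236225355184
```

Emit:
{"api": "send_rows", "payload": {
  "series": [
    {"dx":0,"dy":0,"dz":0,"turn":0.145,"grip":0},
    {"dx":0,"dy":0,"dz":0,"turn":0.145,"grip":0},
    {"dx":0,"dy":0,"dz":0,"turn":0.145,"grip":0},
    {"dx":0,"dy":0,"dz":0,"turn":0.145,"grip":0},
    {"dx":0,"dy":0,"dz":0,"turn":0.145,"grip":0},
    {"dx":0,"dy":0,"dz":0,"turn":0.145,"grip":0},
    {"dx":0,"dy":0,"dz":0,"turn":0.145,"grip":0},
    {"dx":0,"dy":0,"dz":0,"turn":0.145,"grip":0},
    {"dx":0,"dy":0,"dz":0,"turn":0.145,"grip":0},
    {"dx":0,"dy":0,"dz":0,"turn":0.145,"grip":0},
    {"dx":0,"dy":0,"dz":0,"turn":0.145,"grip":0},
    {"dx":0,"dy":0,"dz":0,"turn":0.145,"grip":0},
    {"dx":0,"dy":0,"dz":0,"turn":0.145,"grip":0},
    {"dx":0,"dy":0,"dz":0,"turn":0.145,"grip":0}
  ]
}}

```text
clock: 6.2
tool_pos: [0.4432, 0.0576, 0.1728]
eef_rot: [-0.268, 0.963, -0.02, 0.015]
contact_force: [-0.3, 0.1, 0.4]
opening: -0.0
```

```bash
python3 d.py .4706 .0265 .12 212
```

```text
t 6.2 tcp [0.4432 0.0576 0.1728] xang -148.84 tilt [ 0.04  -0.029 -0.999] q [ 0.39  0.71 -1.07  2.13  0.95  0.85  0.83] F [-0.31  0.05  0.44] M [ 0.07  0.1  -0.05] op -0.0
tool d mm [ -6.3 -38.3  54.8]
turn -0.014629506811075976
```

Emit:
{"api": "send_rows", "payload": {
  "series": [
    {"dx":-2,"dy":-13,"dz":10,"turn":0,"grip":0},
    {"dx":-2,"dy":-13,"dz":10,"turn":0,"grip":0},
    {"dx":-2,"dy":-12,"dz":20,"turn":0,"grip":0},
    {"dx":0,"dy":0,"dz":15,"turn":0,"grip":0},
    {"dx":0,"dy":0,"dz":0,"turn":0,"grip":0}
  ]
}}

```text
clock: 6.7
tool_pos: [0.4693, 0.0249, 0.117]
eef_rot: [-0.271, 0.962, -0.019, 0.013]
contact_force: [-0.6, -0.9, 0.2]
opening: 0.003
```

```bash
python3 d.py .4706 .0265 .041 212
```

```text
t 6.7 tcp [0.4693 0.0249 0.117 ] xang -148.47 tilt [ 0.035 -0.03  -0.999] q [ 0.4   0.82 -0.98  2.12  1.09  0.81  0.82] F [-0.58 -0.88  0.18] M [0.08 0.05 0.02] op 0.003
tool d mm [-0.9  4.1 75.9]
turn -0.008165096835678167
```

Emit:
{"api": "send_rows", "payload": {
  "series": [
    {"dx":0,"dy":1,"dz":15,"turn":0,"grip":0},
    {"dx":0,"dy":1,"dz":15,"turn":0,"grip":0},
    {"dx":0,"dy":1,"dz":15,"turn":0,"grip":0},
    {"dx":0,"dy":1,"dz":13,"turn":0,"grip":0},
    {"dx":0,"dy":0,"dz":10,"turn":0,"grip":0},
    {"dx":0,"dy":0,"dz":7,"turn":0,"grip":0},
    {"dx":0,"dy":0,"dz":0,"turn":0,"grip":0}
  ]
}}

```text
clock: 7.4
tool_pos: [0.4708, 0.0278, 0.0439]
eef_rot: [-0.272, 0.962, -0.019, 0.015]
contact_force: [0.1, 0.6, 0.5]
opening: 0.008
```

```bash
python3 d.py .4706 .0265 .041 212;python3 - <<'E'
from h import *
p=snapshot("top");crop(p,190,170,320,300,6,"t1");p=snapshot("scene");crop(p,250,120,390,250,5,"s1")
E
```

```text
t 7.4 tcp [0.4708 0.0278 0.0439] xang -148.43 tilt [ 0.038 -0.029 -0.999] q [ 0.33  0.95 -0.87  2.16  1.33  0.74  0.61] F [0.14 0.62 0.52] M [ 0.14  0.04 -0.01] op 0.008
tool d mm [ 0.9 -0.9  2.9]
turn -0.007535415490293682
```

View pics/t1.png

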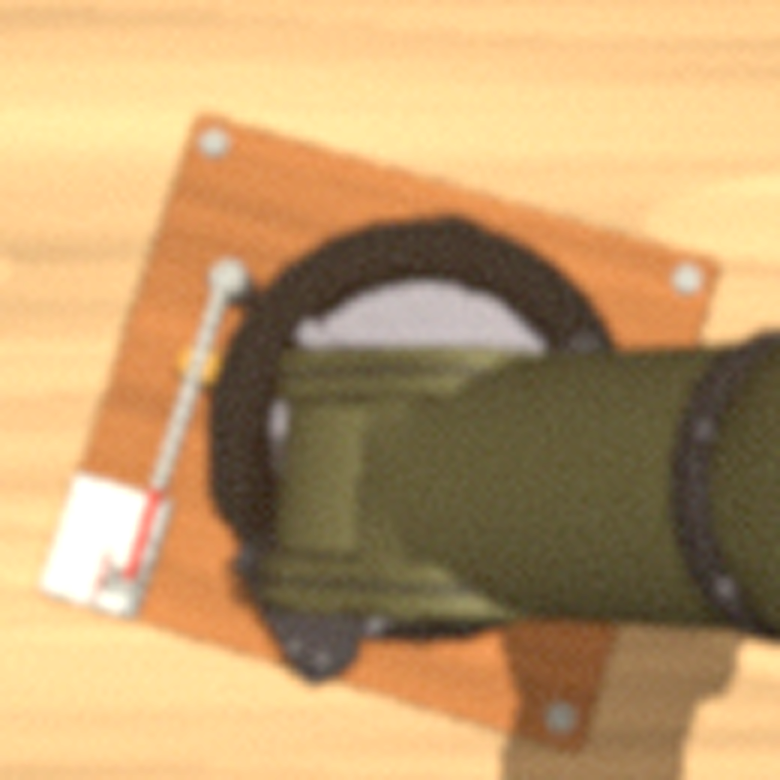

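View pics/s1.png

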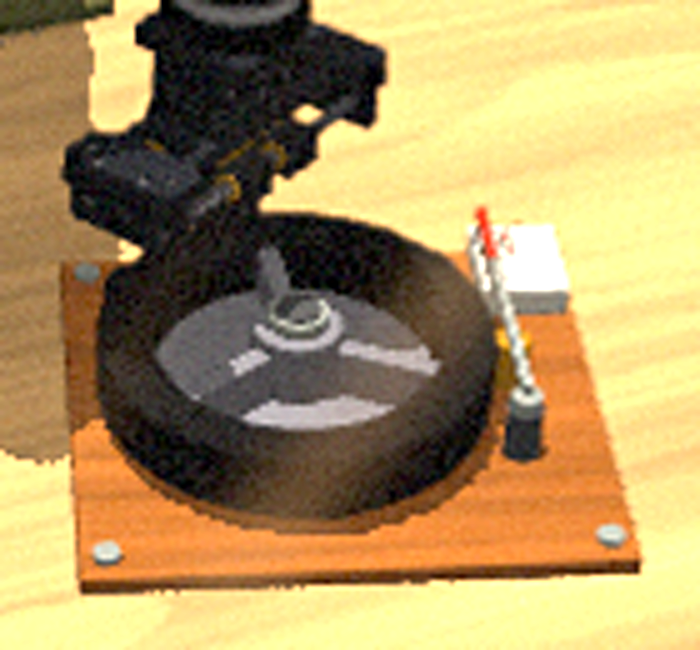

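Emit:
{"api": "send_rows", "payload": {
  "series": [
    {"dx":0,"dy":2.5,"dz":0,"turn":0.05,"grip":0},
    {"dx":0,"dy":2.5,"dz":0,"turn":0.05,"grip":0},
    {"dx":0,"dy":2.5,"dz":0,"turn":0.05,"grip":0},
    {"dx":0,"dy":2.5,"dz":0,"turn":0.05,"grip":0},
    {"dx":0,"dy":2.5,"dz":0,"turn":0.05,"grip":0},
    {"dx":0,"dy":2.5,"dz":0,"turn":0.05,"grip":0},
    {"dx":-0.1,"dy":2.5,"dz":0,"turn":0.05,"grip":0}
  ]
}}

```text
clock: 8.2
tool_pos: [0.4647, 0.0444, 0.0445]
eef_rot: [-0.099, 0.995, -0.016, 0.019]
contact_force: [-0.3, 0.7, 0.4]
opening: 0.004
```

```bash
cat > a.py <<'E'
from h import *
from scipy.spatial.transform import Rotation as Ro
s=get_state();R=Ro.from_quat(s["eef_rot"]).as_matrix();p=s["tool_pos"];v=p-[.513,.053,0]
th=np.arctan2(v[1],v[0]);F=s["contact_force"]
print("t",round(s["clock"],2),"r",np.hypot(*v[:2]).round(4),"ang",np.degrees(th).round(2)%360,"xang",np.degrees(np.arctan2(R[1,0],R[0,0])).round(2)%360,"z",p[2].round(4),"Ftan(ccw+)",(F[1]*np.cos(th)-F[0]*np.sin(th)).round(2),"Frad",(F[0]*np.cos(th)+F[1]*np.sin(th)).round(2),"Fz",F[2].round(2),"q",s["q"].round(2),"tilt",R[:2,2].round(3))
E
python3 a.py
```

```text
t 8.2 r 0.0491 ang 190.11 xang 191.4 z 0.0445 Ftan(ccw+) -0.7 Frad 0.21 Fz 0.42 q [ 0.28  0.93 -0.85  2.18  1.34  0.71  0.21] tilt [ 0.041 -0.029]
```

Emit:
{"api": "send_rows", "payload": {
  "series": [
    {"dx":0,"dy":2.5,"dz":0,"turn":0.05,"grip":0},
    {"dx":0,"dy":2.5,"dz":0,"turn":0.05,"grip":0},
    {"dx":0,"dy":2.5,"dz":0,"turn":0.05,"grip":0},
    {"dx":0,"dy":2.5,"dz":0,"turn":0.05,"grip":0}
  ]
}}

```text
clock: 8.6
tool_pos: [0.4635, 0.0544, 0.0442]
eef_rot: [0.001, 1.0, -0.014, 0.02]
contact_force: [0.1, 0.1, -0.7]
opening: 0.006
```

```bash
python3 a.py;python3 - <<'E'
from h import *
p=snapshot("scene");crop(p,250,120,390,250,5,"s2")
E
```

```text
t 8.6 r 0.0495 ang 178.44 xang 179.95 z 0.0442 Ftan(ccw+) -0.07 Frad -0.12 Fz -0.66 q [ 0.25  0.93 -0.83  2.18  1.33  0.7  -0.01] tilt [ 0.041 -0.029]
```

View pics/s2.png

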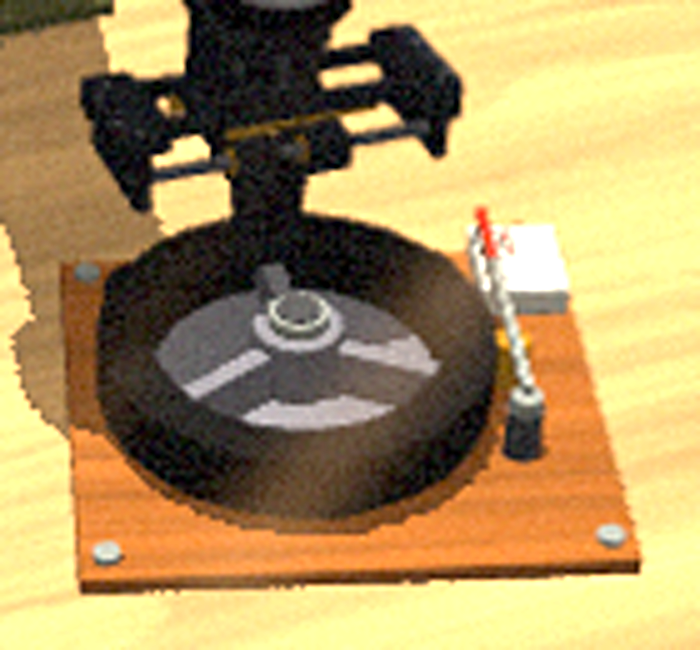

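Run:
```python
from h import *
p=snapshot("scene");s=get_state();t=s["tool_pos"]
print((proj(p,[t,t+[0,0,.06],[.513-.076,.053,.058],[.513-.024,.053,.058]])-[250,120])*5)
c=np.clip(p["img"][150:200,280:330].astype(float)*4,0,255).astype(np.uint8)
cv2.imwrite("pics/s3.png",cv2.resize(c,None,fx=12,fy=12,interpolation=cv2.INTER_CUBIC)[:,:,::-1])
C=cloud(p)
for v in range(160,186,2): print(v,C[v,300:312:2].round(3)[:, :].tolist())
```

```text
[[261.98533798 298.42431485]
 [266.20788553 208.09094124]
 [241.61655246 250.4569673 ]
 [278.14113165 306.42286316]]
160 [[0.468, 0.043, 0.115], [0.469, 0.049, 0.115], [0.468, 0.055, 0.112], [0.466, 0.061, 0.11], [0.466, 0.067, 0.108], [0.468, 0.072, 0.108]]
162 [[0.472, 0.042, 0.112], [0.471, 0.048, 0.11], [0.459, 0.059, 0.099], [0.469, 0.06, 0.106], [0.47, 0.066, 0.105], [0.47, 0.071, 0.103]]
164 [[0.469, 0.043, 0.103], [0.47, 0.048, 0.103], [0.465, 0.057, 0.097], [0.466, 0.062, 0.097], [0.474, 0.064, 0.101], [0.429, 0.09, 0.064]]
166 [[0.469, 0.044, 0.096], [0.475, 0.047, 0.1], [0.468, 0.055, 0.093], [0.468, 0.061, 0.091], [0.469, 0.066, 0.091], [0.436, 0.087, 0.063]]
168 [[0.47, 0.043, 0.091], [0.466, 0.051, 0.086], [0.468, 0.056, 0.086], [0.47, 0.061, 0.086], [0.469, 0.067, 0.084], [0.439, 0.086, 0.059]]
170 [[0.469, 0.044, 0.083], [0.472, 0.049, 0.084], [0.469, 0.056, 0.08], [0.468, 0.062, 0.078], [0.474, 0.065, 0.081], [0.443, 0.085, 0.055]]
172 [[0.471, 0.043, 0.079], [0.469, 0.05, 0.075], [0.47, 0.055, 0.075], [0.455, 0.068, 0.061], [0.438, 0.082, 0.045], [0.444, 0.085, 0.04
[... 158 characters left out ...]
, 0.06, 0.034], [0.451, 0.058, 0.047], [0.468, 0.057, 0.059], [0.467, 0.063, 0.057], [0.439, 0.082, 0.032], [0.444, 0.086, 0.035]]
178 [[0.439, 0.058, 0.031], [0.451, 0.059, 0.039], [0.475, 0.054, 0.059], [0.477, 0.059, 0.059], [0.497, 0.056, 0.074], [0.502, 0.059, 0.077]]
180 [[0.445, 0.056, 0.029], [0.454, 0.058, 0.035], [0.503, 0.042, 0.075], [0.503, 0.047, 0.074], [0.504, 0.053, 0.073], [0.508, 0.057, 0.075]]
182 [[0.453, 0.053, 0.029], [0.497, 0.039, 0.065], [0.508, 0.04, 0.073], [0.514, 0.043, 0.077], [0.517, 0.047, 0.078], [0.515, 0.054, 0.075]]
184 [[0.462, 0.049, 0.03], [0.507, 0.035, 0.068], [0.516, 0.037, 0.073], [0.517, 0.042, 0.073], [0.521, 0.046, 0.075], [0.525, 0.049, 0.077]]
```

View pics/s3.png

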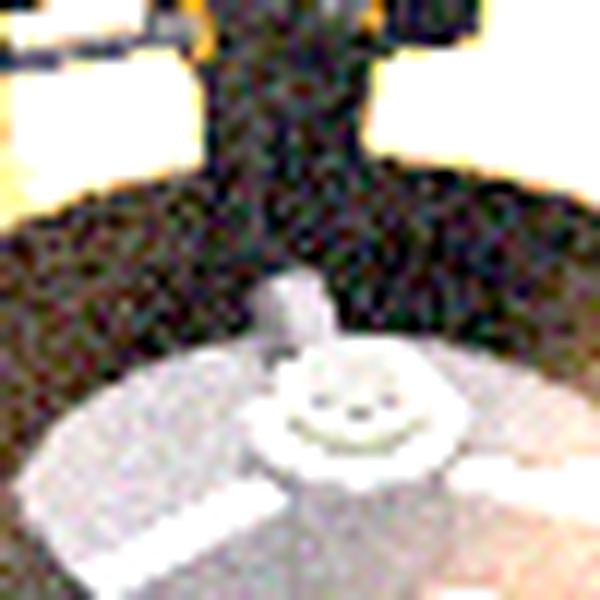

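Run:
```python
from h import *
p=snapshot("scene");C=cloud(p)
for u in (296,298,300,302,304,306,308):
  print(u,[ (v,*C[v,u].round(3)) for v in range(130,180,1) if p["depth"][v,u]>0 and .455<C[v,u][0]<.485 and C[v,u][2]>.05][-3:])
  print('  ',[ (v,*C[v,u].round(3)) for v in range(125,165,4)])
c=np.clip(p["img"][90:190,250:370].astype(float)*3.5,0,255).astype(np.uint8)
cv2.imwrite("pics/s4.png",cv2.resize(c,None,fx=6,fy=6,interpolation=cv2.INTER_CUBIC)[:,:,::-1])
```

```text
296 [(152, np.float64(0.485), np.float64(0.024), np.float64(0.156)), (153, np.float64(0.483), np.float64(0.025), np.float64(0.152)), (155, np.float64(0.483), np.float64(0.025), np.float64(0.145))]
   [(125, np.float64(0.477), np.float64(0.025), np.float64(0.231)), (129, np.float64(0.49), np.float64(0.02), np.float64(0.228)), (133, np.float64(0.475), np.float64(0.026), np.float64(0.207)), (137, np.float64(0.476), np.float64(0.026), np.float64(0.195)), (141, np.float64(0.481), np.float64(0.025), np.float64(0.187)), (145, np.float64(0.479), np.float64(0.026), np.float64(0.173)), (149, np.float64(0.476), np.float64(0.028), np.float64(0.158)), (153, np.float64(0.483), np.float64(0.025), np.float64(0.152)), (157, np.float64(0.45), np.float64(0.039), np.float64(0.114)), (161, np.float64(0.449), np.float64(0.04), np.float64(0.099))]
298 [(168, np.float64(0.463), np.float64(0.041), np.float64(0.086)), (169, np.float64(0.461), np.float64(0.042), np.float64(0.081)), (170, np.float64(0.462), np.float64(0.041), np.float64(0.079))]
   [(125, np.float64(0.478), np.float64(0.03), np.float64(0.231)),
[... 4061 characters left out ...]
(170, np.float64(0.472), np.float64(0.066), np.float64(0.08))]
   [(125, np.float64(0.49), np.float64(0.051), np.float64(0.234)), (129, np.float64(0.487), np.float64(0.053), np.float64(0.22)), (133, np.float64(0.476), np.float64(0.058), np.float64(0.2)), (137, np.float64(0.473), np.float64(0.06), np.float64(0.186)), (141, np.float64(0.477), np.float64(0.059), np.float64(0.177)), (145, np.float64(0.466), np.float64(0.065), np.float64(0.156)), (149, np.float64(0.481), np.float64(0.058), np.float64(0.155)), (153, np.float64(0.466), np.float64(0.066), np.float64(0.131)), (157, np.float64(0.468), np.float64(0.065), np.float64(0.12)), (161, np.float64(0.465), np.float64(0.067), np.float64(0.104))]
```

View pics/s4.png

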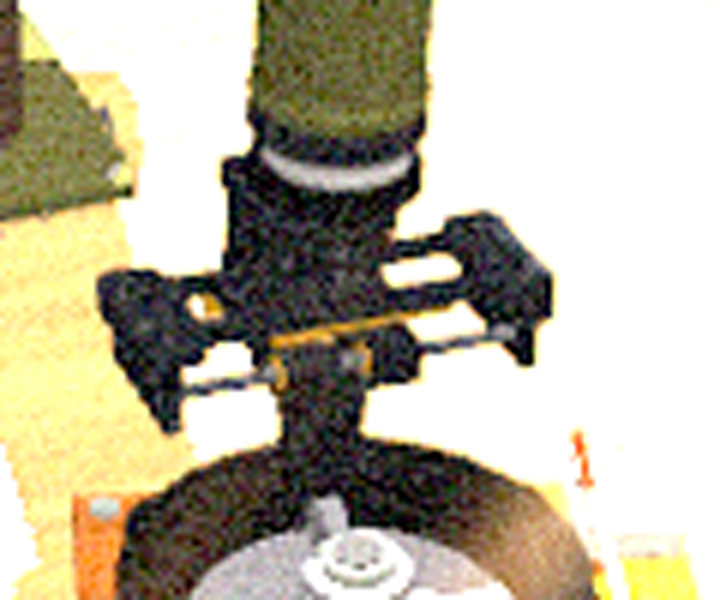

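Emit:
{"api": "send_rows", "payload": {
  "series": [
    {"dx":0,"dy":-4,"dz":0,"turn":-0.08,"grip":0},
    {"dx":0,"dy":-4,"dz":0,"turn":-0.08,"grip":0},
    {"dx":0,"dy":-4,"dz":0,"turn":-0.08,"grip":0},
    {"dx":0,"dy":-4,"dz":0,"turn":-0.08,"grip":0},
    {"dx":0,"dy":-4,"dz":0,"turn":-0.08,"grip":0},
    {"dx":0,"dy":-4,"dz":0,"turn":-0.08,"grip":0},
    {"dx":0,"dy":-4,"dz":0,"turn":-0.08,"grip":0},
    {"dx":0,"dy":-4,"dz":0,"turn":-0.08,"grip":0},
    {"dx":0,"dy":0,"dz":5,"turn":0,"grip":0},
    {"dx":0,"dy":0,"dz":5,"turn":0,"grip":0}
  ]
}}

```text
clock: 9.75
tool_pos: [0.4722, 0.0235, 0.0345]
eef_rot: [-0.314, 0.949, -0.02, 0.014]
contact_force: [0.7, -0.7, -0.1]
opening: 0.003
```

```bash
python3 a.py
```

```text
t 9.75 r 0.0503 ang 215.9 xang 216.6 z 0.0345 Ftan(ccw+) 0.93 Frad -0.14 Fz -0.12 q [ 0.33  0.97 -0.87  2.16  1.36  0.73  0.68] tilt [ 0.04  -0.029]
```

Lower in small guarded steps.

Emit:
{"api": "send_rows", "payload": {
  "series": [
    {"dx":0,"dy":0,"dz":4,"turn":0,"grip":0},
    {"dx":0,"dy":0,"dz":4,"turn":0,"grip":0},
    {"dx":0,"dy":0,"dz":4,"turn":0,"grip":0}
  ]
}}

```text
clock: 10.05
tool_pos: [0.4724, 0.0235, 0.0223]
eef_rot: [-0.315, 0.949, -0.02, 0.014]
contact_force: [0.1, -0.5, 0.3]
opening: 0.007
```

```bash
python3 a.py;python3 - <<'E'
from h import *
p=snapshot("scene");C=cloud(p)
c=np.clip(p["img"][90:190,250:370].astype(float)*3.5,0,255).astype(np.uint8)
cv2.imwrite("pics/s5.png",cv2.resize(c,None,fx=6,fy=6,interpolation=cv2.INTER_CUBIC)[:,:,::-1])
for u in range(284,300,2): print(u,[ (v,*map(float,C[v,u].round(3))) for v in range(150,182,3)])
E
```

```text
t 10.05 r 0.0502 ang 216.07 xang 216.7 z 0.0223 Ftan(ccw+) 0.43 Frad 0.25 Fz 0.3 q [ 0.33  0.99 -0.85  2.17  1.4   0.73  0.65] tilt [ 0.039 -0.029]
284 [(150, 0.483, -0.008, 0.169), (153, 0.485, -0.008, 0.161), (156, 0.493, -0.011, 0.158), (159, 0.477, -0.005, 0.136), (162, 0.523, -0.023, 0.163), (165, 0.53, -0.025, 0.159), (168, 0.543, -0.03, 0.161), (171, 0.543, -0.03, 0.151), (174, 0.538, -0.028, 0.138), (177, 0.537, -0.027, 0.128), (180, 0.452, 0.006, 0.047)]
286 [(150, 0.49, -0.005, 0.172), (153, 0.491, -0.005, 0.164), (156, 0.499, -0.008, 0.161), (159, 0.485, -0.003, 0.141), (162, 0.527, -0.019, 0.164), (165, 0.535, -0.022, 0.162), (168, 0.542, -0.024, 0.158), (171, 0.548, -0.027, 0.154), (174, 0.548, -0.026, 0.145), (177, 0.537, -0.022, 0.127), (180, 0.542, -0.024, 0.122)]
288 [(150, 0.493, -0.001, 0.174), (153, 0.49, 0.0, 0.162), (156, 0.502, -0.004, 0.162), (159, 0.513, -0.008, 0.162), (162, 0.525, -0.013, 0.162), (165, 0.538, -0.018, 0.163), (168, 0.544, -0.02, 0.159), (171, 0.541, -0.019, 0.147), (174, 0.544, -0.02, 0.14), (177, 0.541, -0.018, 0.128), (180, 0.472, 0.01, 0.
[... 855 characters left out ...]
74, 0.484, 0.021, 0.086), (177, 0.486, 0.021, 0.078), (180, 0.486, 0.021, 0.069)]
296 [(150, 0.493, 0.021, 0.168), (153, 0.495, 0.02, 0.161), (156, 0.496, 0.02, 0.153), (159, 0.491, 0.022, 0.139), (162, 0.504, 0.017, 0.14), (165, 0.508, 0.016, 0.134), (168, 0.507, 0.017, 0.123), (171, 0.475, 0.03, 0.087), (174, 0.476, 0.03, 0.079), (177, 0.475, 0.031, 0.067), (180, 0.477, 0.03, 0.059)]
298 [(150, 0.492, 0.026, 0.167), (153, 0.492, 0.027, 0.157), (156, 0.496, 0.026, 0.151), (159, 0.497, 0.025, 0.142), (162, 0.509, 0.021, 0.142), (165, 0.512, 0.02, 0.135), (168, 0.507, 0.022, 0.122), (171, 0.468, 0.039, 0.081), (174, 0.473, 0.037, 0.075), (177, 0.472, 0.038, 0.063), (180, 0.474, 0.038, 0.055)]
```

View pics/s5.png

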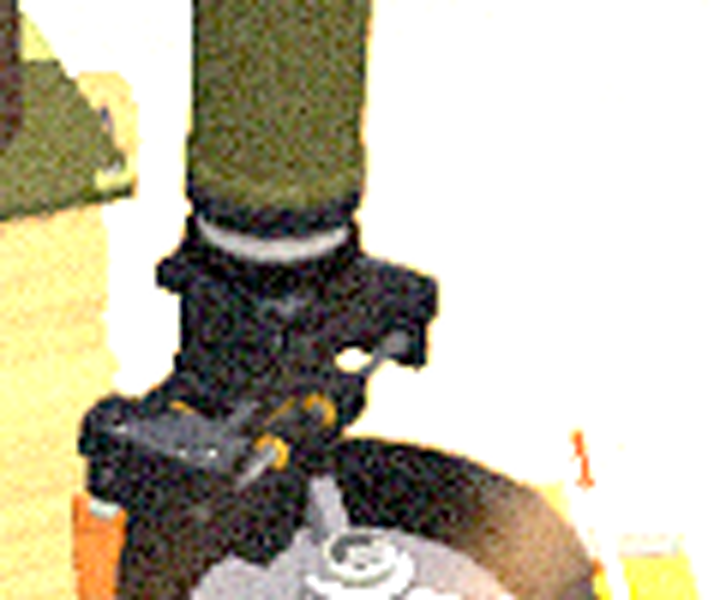

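Emit:
{"api": "send_rows", "payload": {
  "series": [
    {"dx":0,"dy":0,"dz":4,"turn":0,"grip":0},
    {"dx":0,"dy":0,"dz":4,"turn":0,"grip":0},
    {"dx":0,"dy":2.5,"dz":0,"turn":0.05,"grip":0},
    {"dx":0,"dy":2.5,"dz":0,"turn":0.05,"grip":0},
    {"dx":0,"dy":2.5,"dz":0,"turn":0.05,"grip":0},
    {"dx":0,"dy":2.5,"dz":0,"turn":0.05,"grip":0},
    {"dx":0,"dy":2.5,"dz":0,"turn":0.05,"grip":0},
    {"dx":0,"dy":2.5,"dz":0,"turn":0.05,"grip":0},
    {"dx":0,"dy":2.5,"dz":0,"turn":0.05,"grip":0}
  ]
}}

```text
clock: 11.0
tool_pos: [0.4646, 0.0381, 0.0138]
eef_rot: [-0.143, 0.989, -0.018, 0.017]
contact_force: [0.8, -3.0, 0.1]
opening: 0.002
```

```bash
python3 a.py
```

```text
t 11.0 r 0.0506 ang 197.11 xang 196.52 z 0.0138 Ftan(ccw+) 3.16 Frad 0.09 Fz 0.15 q [ 0.28  1.   -0.84  2.19  1.45  0.73  0.22] tilt [ 0.04 -0.03]
```

Emit:
{"api": "send_rows", "payload": {
  "series": [
    {"dx":-0.1,"dy":2.5,"dz":0,"turn":0.05,"grip":0},
    {"dx":0,"dy":2.5,"dz":0,"turn":0.05,"grip":0},
    {"dx":-0.1,"dy":2.5,"dz":0,"turn":0.05,"grip":0},
    {"dx":0,"dy":2.5,"dz":0,"turn":0.05,"grip":0},
    {"dx":-0.1,"dy":2.5,"dz":0,"turn":0.05,"grip":0},
    {"dx":0,"dy":2.5,"dz":0,"turn":0.05,"grip":0}
  ]
}}

```text
clock: 11.6
tool_pos: [0.4612, 0.0493, 0.0131]
eef_rot: [0.007, 1.0, -0.018, 0.019]
contact_force: [-2.2, -6.1, 4.9]
opening: 0.006
```

```bash
python3 a.py
```

```text
t 11.6 r 0.0519 ang 184.09 xang 179.22 z 0.0131 Ftan(ccw+) 5.91 Frad 2.61 Fz 4.88 q [ 0.25  1.   -0.84  2.19  1.45  0.73 -0.12] tilt [ 0.037 -0.037]
```

Emit:
{"api": "send_rows", "payload": {
  "series": [
    {"dx":0,"dy":0,"dz":-3,"turn":0,"grip":0},
    {"dx":-0.5,"dy":2,"dz":0,"turn":0.03,"grip":0}
  ]
}}

```text
clock: 11.8
tool_pos: [0.461, 0.0512, 0.0157]
eef_rot: [0.021, 0.999, -0.018, 0.018]
contact_force: [-4.6, -6.2, -0.8]
opening: -0.002
```

```bash
python3 a.py;python3 - <<'E'
from h import *
p=snapshot("scene");C=cloud(p)
c=np.clip(p["img"][90:190,250:370].astype(float)*3.5,0,255).astype(np.uint8)
cv2.imwrite("pics/s6.png",cv2.resize(c,None,fx=6,fy=6,interpolation=cv2.INTER_CUBIC)[:,:,::-1])
E
```

```text
t 11.8 r 0.052 ang 182.0 xang 177.58 z 0.0157 Ftan(ccw+) 6.01 Frad 4.79 Fz -0.82 q [ 0.25  1.   -0.84  2.19  1.44  0.73 -0.14] tilt [ 0.036 -0.036]
```

View pics/s6.png

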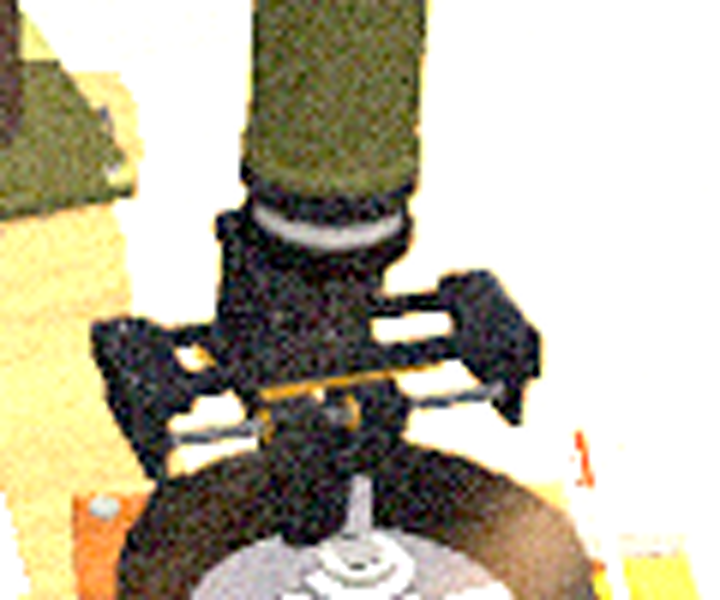

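```bash
python3 a.py;python3 - <<'E'
from h import *
p=snapshot("scene")
for a in (145,150,155,160,165,170): 
  A=np.radians(a);print(a,[((proj(p,[[.513+r*np.cos(A),.053+r*np.sin(A),.058]])-[250,90])*6).round(0).tolist() for r in (.03,.05,.07)])
E
python3 a.py
```

```text
t 11.85 r 0.052 ang 181.4 xang 177.5 z 0.0156 Ftan(ccw+) 5.09 Frad 3.04 Fz 0.7 q [ 0.25  1.   -0.84  2.19  1.44  0.73 -0.14] tilt [ 0.036 -0.036]
145 [[[369.0, 539.0]], [[379.0, 512.0]], [[388.0, 486.0]]]
150 [[[363.0, 538.0]], [[369.0, 511.0]], [[375.0, 484.0]]]
155 [[[358.0, 538.0]], [[359.0, 510.0]], [[361.0, 483.0]]]
160 [[[352.0, 537.0]], [[350.0, 510.0]], [[348.0, 483.0]]]
165 [[[346.0, 538.0]], [[340.0, 510.0]], [[334.0, 483.0]]]
170 [[[340.0, 538.0]], [[330.0, 511.0]], [[321.0, 484.0]]]
t 11.9 r 0.0519 ang 181.42 xang 177.61 z 0.0156 Ftan(ccw+) 5.21 Frad 2.51 Fz -0.34 q [ 0.25  1.   -0.84  2.19  1.44  0.73 -0.14] tilt [ 0.036 -0.036]
```

Emit:
{"api": "send_rows", "payload": {
  "series": [
    {"dx":-0.5,"dy":2.5,"dz":0,"turn":0.03,"grip":0},
    {"dx":-0.5,"dy":2.5,"dz":0,"turn":0.04,"grip":0},
    {"dx":-0.5,"dy":2.5,"dz":0,"turn":0.05,"grip":0},
    {"dx":-0.5,"dy":2.5,"dz":0,"turn":0.05,"grip":0}
  ]
}}

```text
clock: 12.3
tool_pos: [0.4624, 0.0618, 0.0154]
eef_rot: [0.106, 0.994, -0.016, 0.019]
contact_force: [-6.1, -4.8, 2.6]
opening: 0.003
```

```bash
python3 a.py
```

```text
t 12.3 r 0.0513 ang 170.13 xang 167.84 z 0.0154 Ftan(ccw+) 5.8 Frad 5.22 Fz 2.59 q [ 0.23  1.   -0.84  2.18  1.42  0.73 -0.31] tilt [ 0.034 -0.035]
```

Emit:
{"api": "send_rows", "payload": {
  "series": [
    {"dx":-0.3,"dy":2.5,"dz":0,"turn":0.04,"grip":0},
    {"dx":-0.3,"dy":2.5,"dz":0,"turn":0.05,"grip":0},
    {"dx":-0.3,"dy":2.5,"dz":0,"turn":0.05,"grip":0},
    {"dx":-0.3,"dy":2.5,"dz":0,"turn":0.05,"grip":0},
    {"dx":-0.3,"dy":2.5,"dz":0,"turn":0.05,"grip":0}
  ]
}}

```text
clock: 12.8
tool_pos: [0.4665, 0.0743, 0.0153]
eef_rot: [0.224, 0.974, -0.012, 0.019]
contact_force: [-7.3, -1.9, 1.9]
opening: 0.003
```

```bash
python3 a.py
```

```text
t 12.8 r 0.0511 ang 155.38 xang 154.16 z 0.0153 Ftan(ccw+) 4.76 Frad 5.81 Fz 1.86 q [ 0.2   1.   -0.84  2.16  1.4   0.73 -0.54] tilt [ 0.032 -0.033]
```

Emit:
{"api": "send_rows", "payload": {
  "series": [
    {"dx":-0.2,"dy":2.5,"dz":0,"turn":0.05,"grip":0},
    {"dx":-0.2,"dy":2.5,"dz":0,"turn":0.05,"grip":0},
    {"dx":-0.2,"dy":2.5,"dz":0,"turn":0.05,"grip":0},
    {"dx":-0.2,"dy":2.5,"dz":0,"turn":0.05,"grip":0},
    {"dx":-0.2,"dy":2.5,"dz":0,"turn":0.05,"grip":0},
    {"dx":-0.2,"dy":2.5,"dz":0,"turn":0.05,"grip":0}
  ]
}}

```text
clock: 13.4
tool_pos: [0.4756, 0.0881, 0.0152]
eef_rot: [0.366, 0.93, -0.008, 0.02]
contact_force: [-8.1, -0.2, 0.5]
opening: 0.002
```

```bash
python3 a.py
```

```text
t 13.4 r 0.0512 ang 136.82 xang 137.02 z 0.0152 Ftan(ccw+) 5.74 Frad 5.77 Fz 0.52 q [ 0.18  1.   -0.83  2.13  1.37  0.72 -0.82] tilt [ 0.032 -0.03 ]
```

Emit:
{"api": "send_rows", "payload": {
  "series": [
    {"dx":-0.2,"dy":2.5,"dz":0,"turn":0.05,"grip":0},
    {"dx":-0.2,"dy":2.5,"dz":0,"turn":0.05,"grip":0},
    {"dx":-0.2,"dy":2.5,"dz":0,"turn":0.05,"grip":0},
    {"dx":-0.2,"dy":2.5,"dz":0,"turn":0.05,"grip":0},
    {"dx":-0.2,"dy":2.5,"dz":0,"turn":0.05,"grip":0},
    {"dx":-0.2,"dy":2.5,"dz":0,"turn":0.05,"grip":0}
  ]
}}

```text
clock: 14.0
tool_pos: [0.4879, 0.0982, 0.0154]
eef_rot: [0.501, 0.865, -0.004, 0.021]
contact_force: [-8.5, 2.3, -2.9]
opening: 0.004
```

```bash
python3 a.py
```

```text
t 14.0 r 0.0517 ang 119.0 xang 119.87 z 0.0154 Ftan(ccw+) 6.31 Frad 6.17 Fz -2.93 q [ 0.15  1.   -0.81  2.09  1.32  0.72 -1.07] tilt [ 0.032 -0.027]
```

Emit:
{"api": "send_rows", "payload": {
  "series": [
    {"dx":0,"dy":2.5,"dz":0,"turn":0.05,"grip":0},
    {"dx":0,"dy":2.5,"dz":0,"turn":0.05,"grip":0},
    {"dx":-0.1,"dy":2.5,"dz":0,"turn":0.05,"grip":0},
    {"dx":0,"dy":2.5,"dz":0,"turn":0.05,"grip":0},
    {"dx":-0.1,"dy":2.5,"dz":0,"turn":0.05,"grip":0},
    {"dx":0,"dy":2.5,"dz":0,"turn":0.05,"grip":0}
  ]
}}

```text
clock: 14.6
tool_pos: [0.5021, 0.1044, 0.0156]
eef_rot: [0.624, 0.781, -0.0, 0.021]
contact_force: [-7.0, 3.5, -4.6]
opening: 0.005
```

```bash
python3 a.py
```

```text
t 14.6 r 0.0525 ang 102.0 xang 102.68 z 0.0156 Ftan(ccw+) 6.14 Frad 4.91 Fz -4.64 q [ 0.14  1.   -0.78  2.04  1.28  0.71 -1.31] tilt [ 0.033 -0.026]
```

Emit:
{"api": "send_rows", "payload": {
  "series": [
    {"dx":-0.1,"dy":2.5,"dz":0,"turn":0.05,"grip":0},
    {"dx":-0.1,"dy":2.5,"dz":0,"turn":0.05,"grip":0},
    {"dx":-0.1,"dy":2.5,"dz":0,"turn":0.05,"grip":0},
    {"dx":-0.1,"dy":2.5,"dz":0,"turn":0.05,"grip":0},
    {"dx":-0.1,"dy":2.5,"dz":0,"turn":0.05,"grip":0},
    {"dx":-0.1,"dy":2.5,"dz":0,"turn":0.05,"grip":0}
  ]
}}

```text
clock: 15.2
tool_pos: [0.5175, 0.106, 0.0162]
eef_rot: [0.734, 0.679, 0.004, 0.021]
contact_force: [-5.0, 4.6, -5.4]
opening: 0.005
```

```bash
python3 a.py
```

```text
t 15.2 r 0.0532 ang 85.16 xang 85.5 z 0.0162 Ftan(ccw+) 5.38 Frad 4.14 Fz -5.36 q [ 0.12  0.99 -0.75  2.    1.22  0.69 -1.54] tilt [ 0.034 -0.025]
```

Emit:
{"api": "send_rows", "payload": {
  "series": [
    {"dx":-0.2,"dy":2.6,"dz":0,"turn":0.05,"grip":0},
    {"dx":-0.2,"dy":2.6,"dz":0,"turn":0.05,"grip":0},
    {"dx":-0.2,"dy":2.6,"dz":0,"turn":0.05,"grip":0},
    {"dx":-0.2,"dy":2.6,"dz":0,"turn":0.05,"grip":0},
    {"dx":-0.2,"dy":2.6,"dz":0,"turn":0.05,"grip":0},
    {"dx":-0.2,"dy":2.6,"dz":0,"turn":0.05,"grip":0}
  ]
}}

```text
clock: 15.8
tool_pos: [0.5332, 0.1027, 0.0171]
eef_rot: [0.827, 0.562, 0.008, 0.019]
contact_force: [-4.1, 5.7, -5.7]
opening: 0.004
```

```bash
python3 a.py;python3 - <<'E'
from h import *
p=snapshot("scene");crop(p,250,110,390,240,5,"s7");pickle.dump(p,open("s7.pkl","wb"))
p=snapshot("top");crop(p,190,170,320,300,6,"t7");pickle.dump(p,open("t7.pkl","wb"))
E
```

```text
t 15.8 r 0.0537 ang 67.92 xang 68.34 z 0.0171 Ftan(ccw+) 6.0 Frad 3.76 Fz -5.69 q [ 0.12  0.98 -0.72  1.96  1.17  0.67 -1.76] tilt [ 0.035 -0.023]
```

View pics/s7.png

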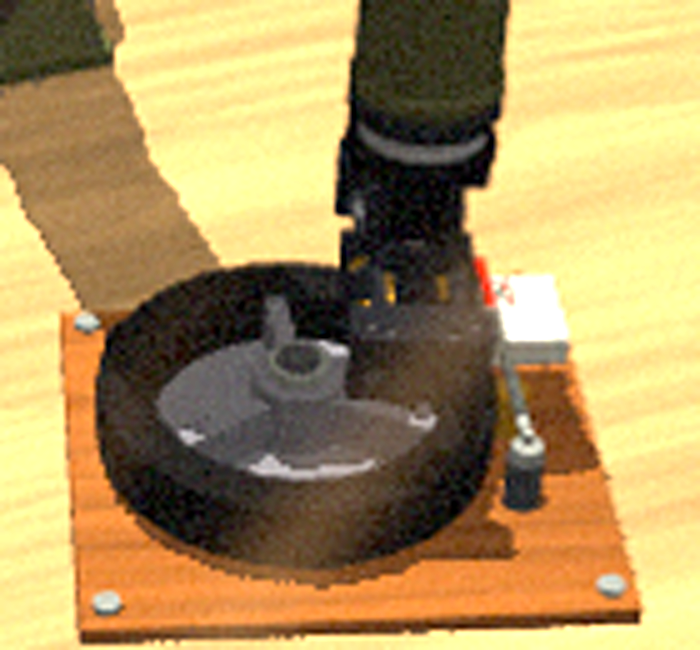

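View pics/t7.png

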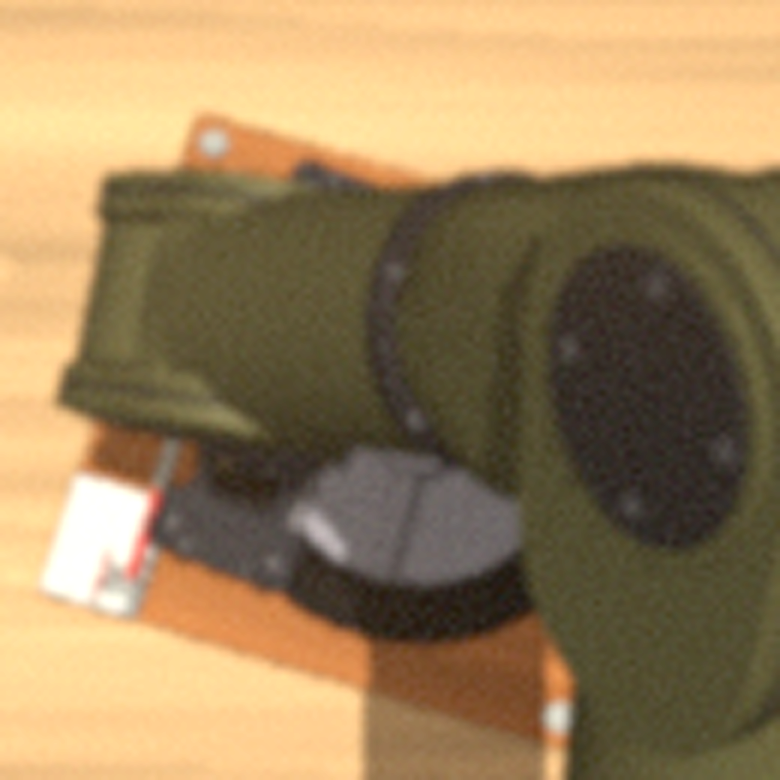

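Emit:
{"api": "send_rows", "payload": {
  "series": [
    {"dx":-0.2,"dy":2.6,"dz":0,"turn":0.05,"grip":0},
    {"dx":-0.2,"dy":2.6,"dz":0,"turn":0.05,"grip":0},
    {"dx":-0.2,"dy":2.6,"dz":0,"turn":0.05,"grip":0},
    {"dx":-0.2,"dy":2.6,"dz":0,"turn":0.05,"grip":0},
    {"dx":-0.2,"dy":2.6,"dz":0,"turn":0.05,"grip":0},
    {"dx":0,"dy":0,"dz":0,"turn":0,"grip":0}
  ]
}}

```text
clock: 16.5
tool_pos: [0.5455, 0.096, 0.018]
eef_rot: [0.891, 0.454, 0.011, 0.019]
contact_force: [-2.7, 5.7, -3.6]
opening: 0.004
```

```bash
python3 a.py;python3 - <<'E'
from h import *
p=snapshot("scene");crop(p,250,110,390,240,5,"s8");pickle.dump(p,open("s8.pkl","wb"))
p=snapshot("top");crop(p,190,170,320,300,6,"t8");pickle.dump(p,open("t8.pkl","wb"))
E
```

```text
t 16.5 r 0.0539 ang 52.97 xang 54.06 z 0.018 Ftan(ccw+) 5.56 Frad 2.88 Fz -3.58 q [ 0.11  0.98 -0.68  1.93  1.12  0.65 -1.94] tilt [ 0.037 -0.023]
```

View pics/s8.png

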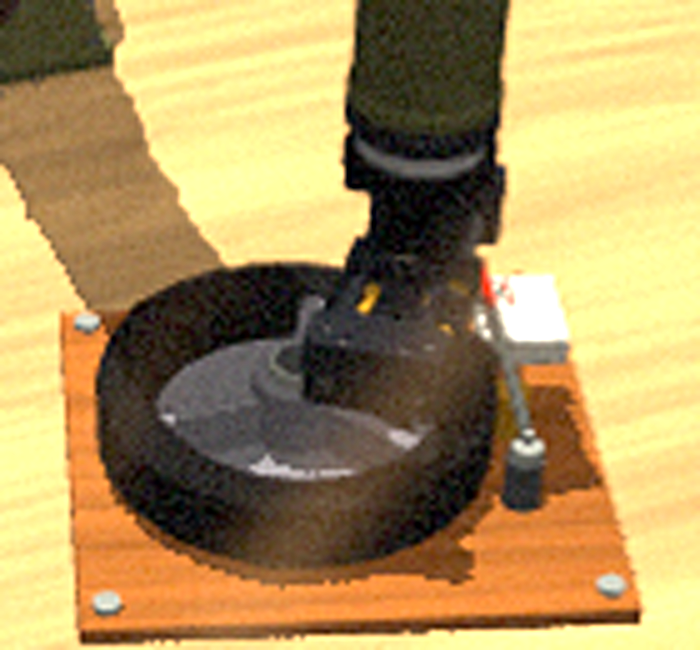

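View pics/t8.png

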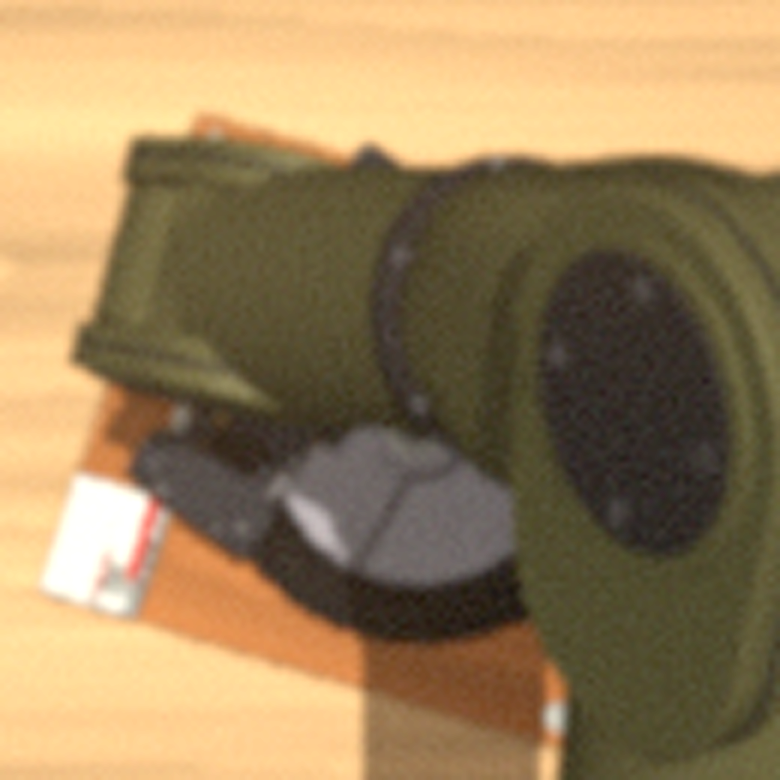

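Emit:
{"api": "send_rows", "payload": {
  "series": [
    {"dx":-0.1,"dy":2,"dz":0,"turn":0.04,"grip":0},
    {"dx":-0.1,"dy":2,"dz":0,"turn":0.04,"grip":0},
    {"dx":0,"dy":0,"dz":0,"turn":0,"grip":0}
  ]
}}

```text
clock: 16.9
tool_pos: [0.5476, 0.0953, 0.0182]
eef_rot: [0.908, 0.419, 0.012, 0.017]
contact_force: [-4.4, 7.5, -5.0]
opening: 0.005
```

```bash
cat > red.py <<'E'
from h import *
def red(p,win):
    l,t,r,b=win; g=p["img"][t:b,l:r].astype(float); w=np.clip(g[...,0]-1.0*np.maximum(g[...,1],g[...,2])*1.6-10,0,None)
    v,u=np.mgrid[t:b,l:r]; return round((w*u).sum()/w.sum(),2),round((w*v).sum()/w.sum(),2),round(w.sum())
if __name__=="__main__":
    import sys
    for f in sys.argv[1:]:
        p=pickle.load(open(f,"rb")); print(f,red(p,(200,245,225,275) if p["fov_y"]>50 else (335,155,360,175)))
E
python3 a.py;python3 - <<'E'
from h import *
p=snapshot("top");crop(p,190,170,320,300,6,"t9");pickle.dump(p,open("t9.pkl","wb"))
E
python3 red.py top0.pkl t7.pkl t8.pkl t9.pkl
```

```text
t 16.9 r 0.0546 ang 50.71 xang 49.57 z 0.0182 Ftan(ccw+) 8.18 Frad 3.02 Fz -5.04 q [ 0.11  0.97 -0.67  1.92  1.1   0.65 -2.  ] tilt [ 0.036 -0.02 ]
top0.pkl (np.float64(213.93), np.float64(256.83), 59)
t7.pkl (np.float64(214.32), np.float64(257.68), 69)
t8.pkl (np.float64(213.33), np.float64(259.92), 49)
t9.pkl (np.float64(213.59), np.float64(259.14), 41)
```

View pics/t9.png

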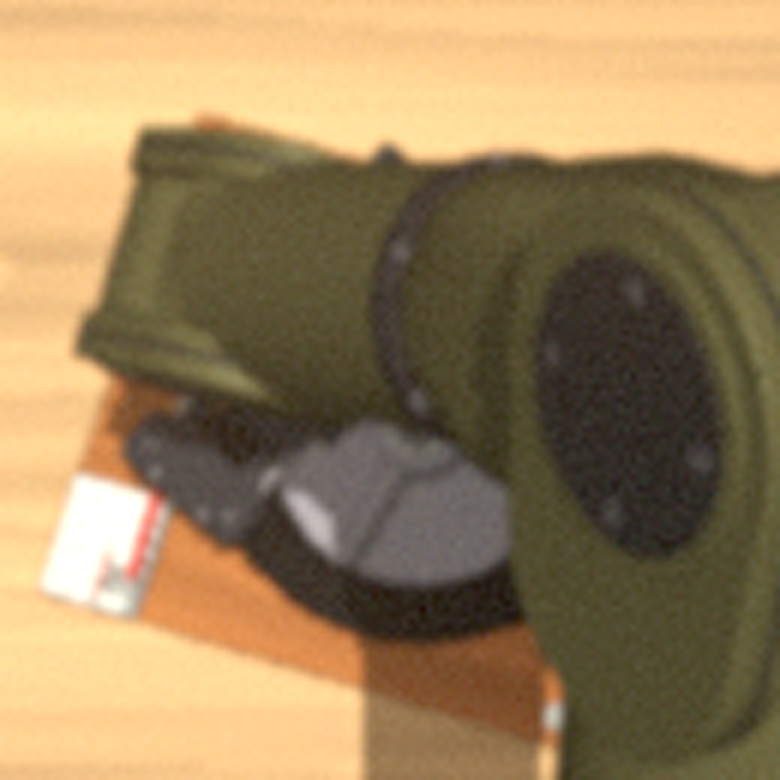

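Emit:
{"api": "send_rows", "payload": {
  "series": [
    {"dx":-0.1,"dy":2,"dz":0,"turn":0.02,"grip":0},
    {"dx":-0.1,"dy":2,"dz":0,"turn":0.02,"grip":0},
    {"dx":0,"dy":0,"dz":0,"turn":0,"grip":0}
  ]
}}

```text
clock: 17.25
tool_pos: [0.5499, 0.093, 0.0182]
eef_rot: [0.916, 0.401, 0.012, 0.016]
contact_force: [-4.3, 7.8, -4.7]
opening: 0.005
```

```bash
python3 a.py;python3 - <<'E'
from h import *
p=snapshot("top");crop(p,190,170,320,300,6,"t10");pickle.dump(p,open("t10.pkl","wb"))
E
python3 red.py t10.pkl
```

```text
t 17.25 r 0.0544 ang 47.31 xang 47.34 z 0.0182 Ftan(ccw+) 8.49 Frad 2.83 Fz -4.68 q [ 0.11  0.97 -0.66  1.92  1.09  0.64 -2.03] tilt [ 0.035 -0.02 ]
t10.pkl (np.float64(209.97), np.float64(259.83), 151)
```

View pics/t10.png

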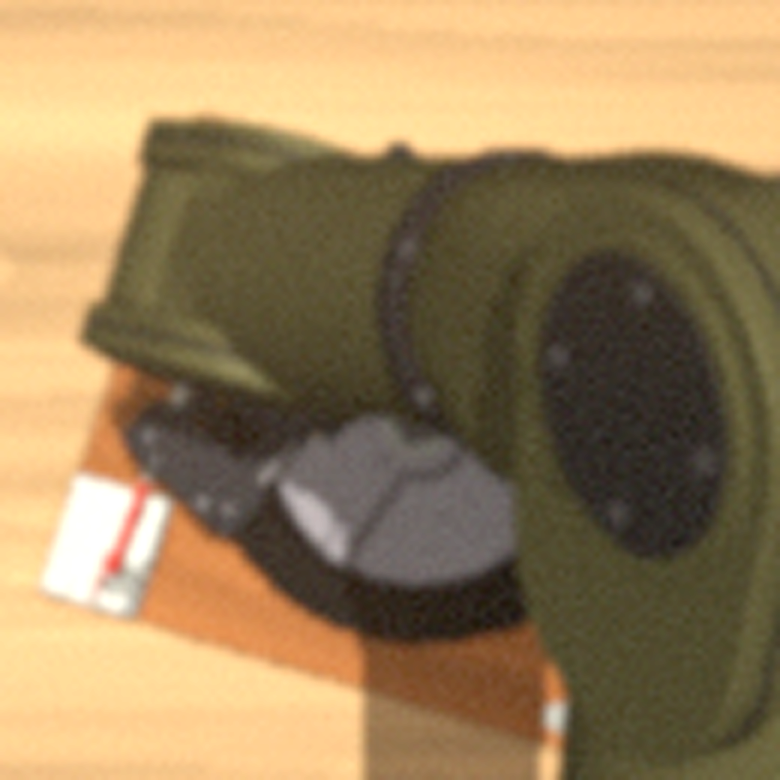

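Emit:
{"api": "send_rows", "payload": {
  "series": [
    {"dx":0,"dy":1.2,"dz":0,"turn":0.02,"grip":0},
    {"dx":0,"dy":0,"dz":0,"turn":0,"grip":0}
  ]
}}

```text
clock: 17.5
tool_pos: [0.5512, 0.0915, 0.0183]
eef_rot: [0.92, 0.392, 0.012, 0.017]
contact_force: [-4.4, 6.8, -5.7]
opening: 0.002
```

```bash
python3 a.py;python3 - <<'E'
from h import *
p=snapshot("top");crop(p,190,170,320,300,6,"t11");pickle.dump(p,open("t11.pkl","wb"))
E
python3 red.py t11.pkl
```

```text
t 17.5 r 0.0543 ang 45.23 xang 46.17 z 0.0183 Ftan(ccw+) 7.96 Frad 1.74 Fz -5.66 q [ 0.11  0.97 -0.66  1.91  1.09  0.64 -2.04] tilt [ 0.036 -0.021]
t11.pkl (np.float64(211.54), np.float64(253.06), 61)
```

Run:
```python
from h import *
ims=[]
for n in ("top0","t8","t9","t10","t11"):
  p=pickle.load(open(n+".pkl","rb"));ims.append(cv2.resize(p["img"][240:275,195:225],None,fx=5,fy=5,interpolation=cv2.INTER_CUBIC))
c=np.hstack(ims);cv2.imwrite("pics/cmp.png",np.clip(c*1.5,0,255).astype(np.uint8)[:,:,::-1])
```

```text
(no output)
```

View pics/cmp.png

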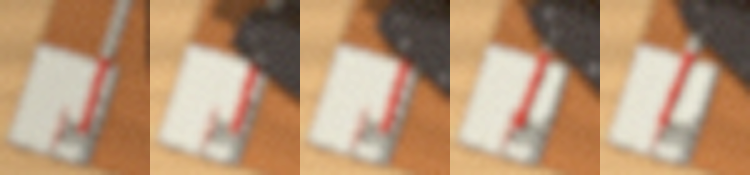

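Emit:
{"api": "send_rows", "payload": {
  "series": [
    {"dx":0,"dy":1.2,"dz":0,"turn":0.02,"grip":0},
    {"dx":0,"dy":0,"dz":0,"turn":0,"grip":0}
  ]
}}

```text
clock: 17.75
tool_pos: [0.5523, 0.0902, 0.0183]
eef_rot: [0.924, 0.382, 0.013, 0.017]
contact_force: [-3.1, 6.6, -5.3]
opening: 0.005
```

```bash
cat > look.py <<'E'
import sys
from h import *
n=sys.argv[1]
p=snapshot("top");pickle.dump(p,open(n+".pkl","wb"))
ims=[]
for k in ["top0"]+sys.argv[2:]+[n]:
  q=pickle.load(open(k+".pkl","rb"));ims.append(cv2.resize(q["img"][240:275,195:225],None,fx=6,fy=6,interpolation=cv2.INTER_CUBIC))
  g=q["img"].astype(float)
  # rows 262..266: red-excess centroid
  out=[]
  for v in range(250,268,2):
    w=np.clip(g[v:v+2,198:224,0]-1.25*g[v:v+2,198:224,1:].max(2)-8,0,None).sum(0); 
    out.append(round((w*np.arange(198,224)).sum()/w.sum(),1) if w.sum()>8 else None)
  print(k,out)
cv2.imwrite("pics/c_"+n+".png",np.clip(np.hstack(ims)*1.5,0,255).astype(np.uint8)[:,:,::-1])
E
python3 a.py; python3 look.py t12 t9 t10 t11
```

```text
t 17.75 r 0.0541 ang 43.42 xang 45.0 z 0.0183 Ftan(ccw+) 6.92 Frad 2.26 Fz -5.29 q [ 0.11  0.97 -0.66  1.91  1.09  0.64 -2.05] tilt [ 0.036 -0.021]
top0 [np.float64(218.9), np.float64(218.2), np.float64(218.4), np.float64(218.6), np.float64(218.4), np.float64(218.1), np.float64(218.1), np.float64(217.2), np.float64(218.9)]
t9 [np.float64(214.2), np.float64(215.6), np.float64(215.2), np.float64(216.9), np.float64(217.9), np.float64(218.0), np.float64(217.7), np.float64(217.2), np.float64(219.1)]
t10 [np.float64(213.3), np.float64(212.9), np.float64(214.7), np.float64(216.6), np.float64(217.4), np.float64(217.5), np.float64(215.3), np.float64(216.1), np.float64(219.2)]
t11 [np.float64(213.4), np.float64(212.2), np.float64(215.3), np.float64(216.8), np.float64(216.7), np.float64(217.5), np.float64(216.5), np.float64(217.6), np.float64(219.2)]
t12 [np.float64(213.3), np.float64(212.7), np.float64(215.1), np.float64(217.3), np.float64(217.1), np.float64(216.4), np.float64(216.4), np.float64(218.5), np.float64(219.2)]
```

View pics/c_t12.png

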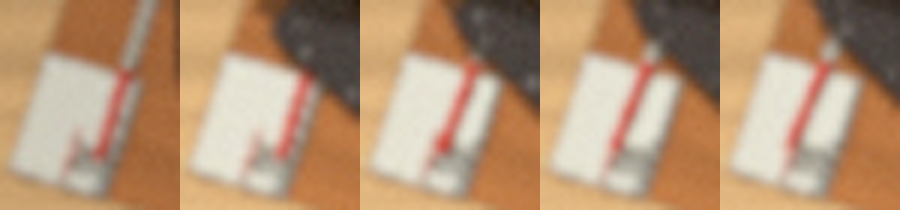

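Run:
```python
from h import *
p=pickle.load(open("t12.pkl","rb"))
y=np.radians(-16.75);X=np.array([np.cos(y),np.sin(y)]);Y=np.array([-np.sin(y),np.cos(y)])
P=np.array([.513,.053])+.045*X+.115*Y
for s in (0,.055,.07,.09,.11,.12):
  for L in (.115,.155):
    q=P+L*(-np.cos(s)*X+np.sin(s)*Y); print(s,L,((proj(p,[[*q,.055]])-[195,240])*6).round(1))
```

```text
0 0.115 [[121.   76.5]]
0 0.155 [[ 95.2 156.1]]
0.055 0.115 [[108.7  72.5]]
0.055 0.155 [[ 78.6 150.6]]
0.07 0.115 [[105.4  71.3]]
0.07 0.155 [[ 74.2 149. ]]
0.09 0.115 [[101.1  69.6]]
0.09 0.155 [[ 68.3 146.7]]
0.11 0.115 [[96.8 67.9]]
0.11 0.155 [[ 62.4 144.3]]
0.12 0.115 [[94.6 66.9]]
0.12 0.155 [[ 59.5 143. ]]
```

Emit:
{"api": "send_rows", "payload": {
  "series": [
    {"dx":0,"dy":0.8,"dz":0,"turn":0.014,"grip":0},
    {"dx":0,"dy":0,"dz":0,"turn":0,"grip":0}
  ]
}}

```text
clock: 18.0
tool_pos: [0.5531, 0.0894, 0.0184]
eef_rot: [0.926, 0.376, 0.013, 0.017]
contact_force: [-3.1, 6.7, -5.1]
opening: 0.006
```

```bash
cat > look2.py <<'E'
import sys
from h import *
n=sys.argv[1]
p=snapshot("top");pickle.dump(p,open(n+".pkl","wb"))
ims=[]
def tip(q):
  g=cv2.resize(q["img"][240:275,195:225],None,fx=6,fy=6,interpolation=cv2.INTER_CUBIC).astype(float)
  w=np.clip(g[...,0]-2.2*g[...,1:].max(2)+0,0,None); w[w<15]=0
  v,u=np.nonzero(w); 
  if len(u)<20: return None
  # line fit u=a+b v weighted
  A=np.c_[np.ones(len(u)),v-110.]; W=w[v,u]
  c=np.linalg.lstsq(A*W[:,None]**.5,u*W**.5,rcond=None)[0]; return c.round(2),len(u)
for k in ["top0"]+sys.argv[2:]+[n]:
  q=pickle.load(open(k+".pkl","rb"));ims.append(cv2.resize(q["img"][240:275,195:225],None,fx=6,fy=6,interpolation=cv2.INTER_CUBIC));print(k,tip(q))
cv2.imwrite("pics/c_"+n+".png",np.clip(np.hstack(ims)*1.5,0,255).astype(np.uint8)[:,:,::-1])
E
python3 a.py; python3 look2.py t13 t8 t9 t10 t11 t12
```

```text
t 18.0 r 0.0542 ang 42.16 xang 44.19 z 0.0184 Ftan(ccw+) 7.01 Frad 2.21 Fz -5.1 q [ 0.11  0.97 -0.65  1.91  1.08  0.64 -2.06] tilt [ 0.036 -0.022]
top0 None
t8 None
t9 None
t10 None
t11 None
t12 None
t13 None
```

View pics/c_t13.png

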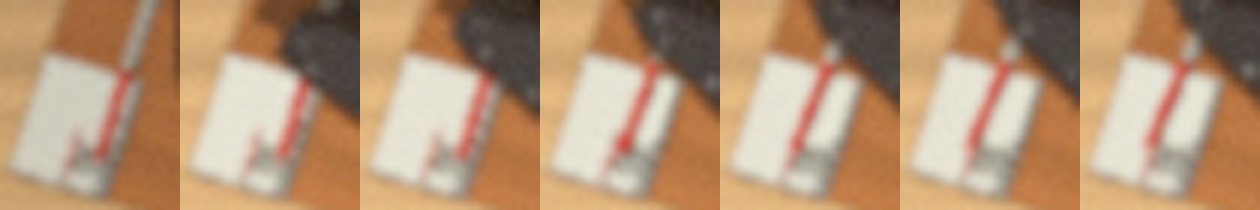

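```bash
cat > tip.py <<'E'
import sys
from h import *
def tip(q):
  g=cv2.resize(q["img"][240:275,195:225],None,fx=6,fy=6,interpolation=cv2.INTER_CUBIC).astype(float)
  w=np.clip(g[...,0]-1.7*g[...,1]-8,0,None)
  w[:60]=0;w[150:]=0
  # parallelogram over scale only
  m=np.zeros(w.shape,np.uint8);cv2.fillPoly(m,[np.array([[48,55],[132,72],[100,180],[12,165]])],1);w*=m
  out=[]
  for v0 in range(76,140,8):
    r=w[v0:v0+8].sum(0); i=r.argmax(); s=slice(max(0,i-9),i+10); u=np.arange(180)[s]
    out.append((r[s]*u).sum()/max(r[s].sum(),1e-6))
  v=np.arange(80,144,8); c=np.polyfit(v-110,out,1); return np.round(out,1),c.round(3)
for k in sys.argv[1:]:
  print(k,*tip(pickle.load(open(k+".pkl","rb"))))
E
python3 tip.py top0 t8 t9 t10 t11 t12 t13
```

```text
top0 [124.8 122.8 117.7   0.    0.  111.2   0.    0. ] [-2.243 55.082]
t8 [125.3 123.6 120.9 118.2   0.  113.9 111.6 110.4] [ -0.452 102.085]
t9 [126.3 124.1   0.    0.  114.7 113.2 111.6 107.6] [ 0.389 87.956]
t10 [110.2 105.3 104.    0.    0.    0.    0.   85.7] [-1.502 47.633]
t11 [103.8   0.    0.   91.7  89.3  87.2   0.   78. ] [ 0.116 56.487]
t12 [99.2 95.6 93.3  0.   0.  81.  77.  75.2] [-0.443 64.274]
t13 [99.  93.2 91.3 86.9 84.  81.3  0.  73.9] [-1.004 74.185]
```

Emit:
{"api": "send_rows", "payload": {
  "series": [
    {"dx":0,"dy":-3,"dz":0,"turn":-0.03,"grip":0},
    {"dx":0,"dy":-4,"dz":0,"turn":-0.03,"grip":0},
    {"dx":0,"dy":0,"dz":-5,"turn":0,"grip":0},
    {"dx":0,"dy":0,"dz":-15,"turn":0,"grip":0},
    {"dx":0,"dy":0,"dz":-25,"turn":0,"grip":0},
    {"dx":0,"dy":0,"dz":-30,"turn":0,"grip":0},
    {"dx":0,"dy":0,"dz":-30,"turn":0,"grip":0},
    {"dx":0,"dy":0,"dz":-30,"turn":0,"grip":0}
  ]
}}

```text
clock: 18.85
tool_pos: [0.545, 0.0927, 0.1553]
eef_rot: [0.915, 0.402, 0.012, 0.022]
contact_force: [0.6, 1.1, -0.1]
opening: 0.006
```

```bash
python3 a.py; python3 d.py .538 -.3365 .16; python3 look2.py t14 t13 >/dev/null; python3 tip.py t14
python3 - <<'E'
from h import *
p=snapshot("scene");crop(p,250,110,390,240,5,"s14")
crop(pickle.load(open("t14.pkl","rb")),190,170,320,300,6,"t14")
E
```

```text
t 18.85 r 0.051 ang 51.1 xang 47.38 z 0.1553 Ftan(ccw+) 0.2 Frad 1.24 Fz -0.09 q [ 0.2   0.78 -0.84  1.86  0.82  0.86 -1.8 ] tilt [ 0.04 -0.03]
t 18.85 tcp [0.545  0.0927 0.1553] xang 47.38 tilt [ 0.04  -0.03  -0.999] q [ 0.2   0.78 -0.84  1.86  0.82  0.86 -1.8 ] F [ 0.62  1.09 -0.09] M [-0.08  0.12  0.03] op 0.006
tool d mm [-320.6  285.4    8.1]
t14 [95.7 94.4 92.   0.   0.   0.  74.3 72.2] [-0.805 51.962]
```

View pics/s14.png

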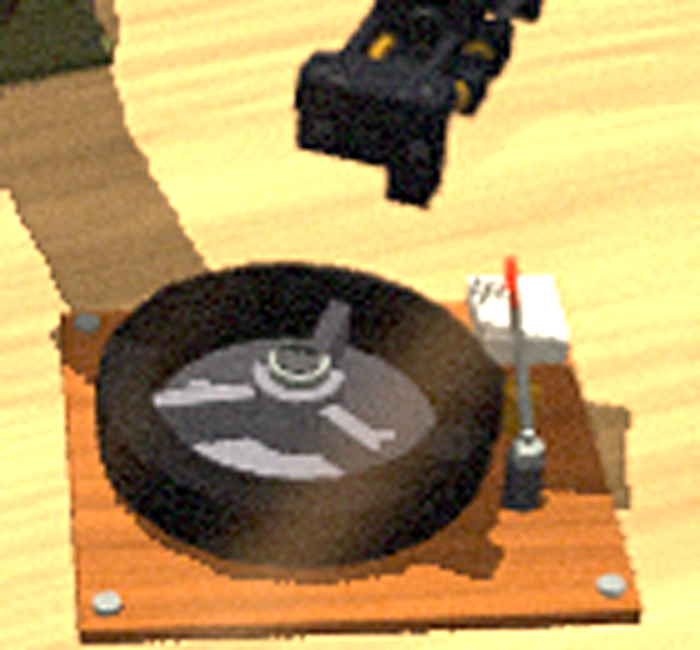

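View pics/t14.png

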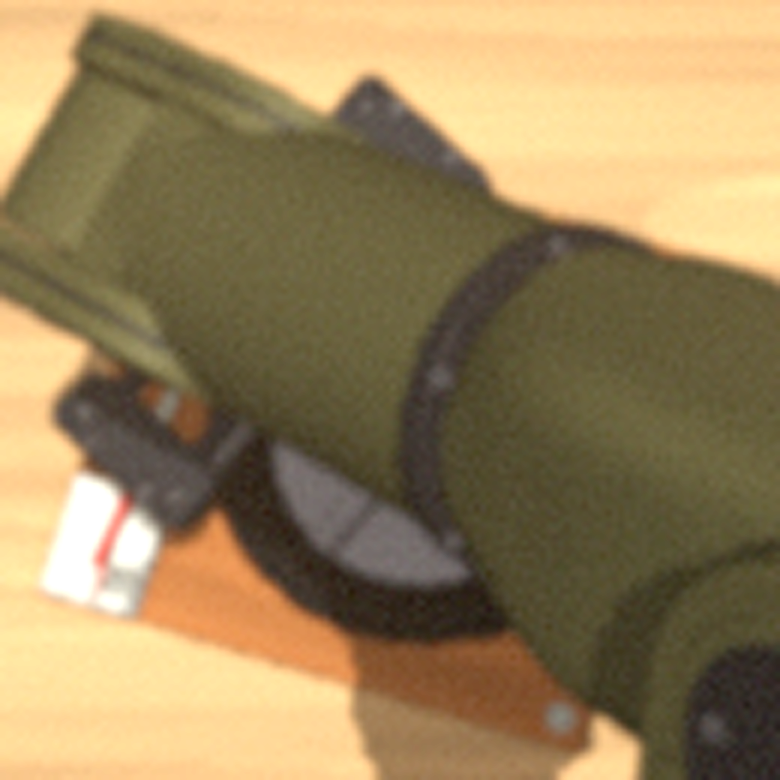

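Run:
```python
from h import *
p=snapshot("scene");C=cloud(p);s=get_state();print(s["tool_pos"])
for u in (329,331,333,335):
  print(u,[(v,*map(float,C[v,u].round(3))) for v in range(138,154)])
print(proj(p,[s["tool_pos"],s["tool_pos"]+[0,0,.03]]))
```

```text
[0.54641264 0.0934337  0.15577952]
329 [(138, 0.61, 0.05, 0.271), (139, 0.612, 0.049, 0.27), (140, 0.613, 0.049, 0.268), (141, 0.614, 0.049, 0.266), (142, 0.613, 0.05, 0.262), (143, 0.613, 0.049, 0.26), (144, 0.614, 0.049, 0.258), (145, 0.552, 0.081, 0.208), (146, 0.552, 0.081, 0.205), (147, 0.549, 0.083, 0.2), (148, 0.553, 0.081, 0.2), (149, 0.55, 0.083, 0.194), (150, 0.553, 0.082, 0.193), (151, 0.308, 0.206, 0.001), (152, 0.315, 0.203, 0.002), (153, 0.318, 0.202, 0.001)]
331 [(138, 0.615, 0.053, 0.274), (139, 0.613, 0.054, 0.27), (140, 0.615, 0.053, 0.269), (141, 0.618, 0.052, 0.268), (142, 0.616, 0.053, 0.264), (143, 0.618, 0.052, 0.263), (144, 0.616, 0.053, 0.258), (145, 0.554, 0.085, 0.208), (146, 0.553, 0.086, 0.204), (147, 0.555, 0.085, 0.203), (148, 0.552, 0.087, 0.198), (149, 0.555, 0.086, 0.197), (150, 0.554, 0.087, 0.193), (151, 0.553, 0.087, 0.189), (152, 0.314, 0.21, 0.0), (153, 0.32, 0.208, 0.001)]
333 [(138, 0.618, 0.056, 0.275), (139, 0.617, 0.057, 0.272), (140, 0.616, 0.057, 0.268), (141, 0.619, 0.056, 0.268), (142, 0.615, 0.059, 0.261), (143, 0.619, 0.057, 0.262), (144, 0.62, 0.056, 0.26), (145, 0.625, 0.054, 0.261), (146, 0.556, 0.09, 0.205), (147, 0.558, 0.089, 0.204), (148, 0.558, 0.089, 0.201), (149, 0.559, 0.089, 0.199), (150, 0.557, 0.091, 0.194), (151, 0.559, 0.09, 0.193), (152, 0.32, 0.214, 0.003), (153, 0.318, 0.216, -0.003)]
335 [(138, 0.623, 0.059, 0.277), (139, 0.622, 0.059, 0.274), (140, 0.622, 0.06, 0.271), (141, 0.621, 0.06, 0.268), (142, 0.622, 0.06, 0.266), (143, 0.618, 0.062, 0.261), (144, 0.624, 0.059, 0.262), (145, 0.624, 0.059, 0.259), (146, 0.561, 0.093, 0.208), (147, 0.56, 0.094, 0.204), (148, 0.563, 0.092, 0.204), (149, 0.56, 0.094, 0.198), (150, 0.561, 0.094, 0.196), (151, 0.56, 0.094, 0.193), (152, 0.32, 0.221, 0.002), (153, 0.329, 0.217, 0.005)]
[[331.19772439 160.33279681]
 [332.06144199 150.3479504 ]]
```

Emit:
{"api": "send_rows", "payload": {
  "series": [
    {"dx":-29,"dy":26,"dz":0,"turn":0,"grip":0},
    {"dx":-29,"dy":26,"dz":0,"turn":0,"grip":0},
    {"dx":-29,"dy":26,"dz":0,"turn":0,"grip":0},
    {"dx":-29,"dy":26,"dz":0,"turn":0,"grip":0},
    {"dx":-29,"dy":26,"dz":0,"turn":0,"grip":0},
    {"dx":-29,"dy":26,"dz":0,"turn":0,"grip":0.5},
    {"dx":-29,"dy":26,"dz":0,"turn":0,"grip":0.5},
    {"dx":-29,"dy":26,"dz":0,"turn":0,"grip":0.5},
    {"dx":-29,"dy":26,"dz":0,"turn":0,"grip":0.5},
    {"dx":-29,"dy":26,"dz":0,"turn":0,"grip":0.5},
    {"dx":-29,"dy":26,"dz":0,"turn":0,"grip":0.5}
  ]
}}

```text
clock: 20.1
tool_pos: [0.538, -0.3369, 0.1646]
eef_rot: [0.915, 0.402, 0.011, 0.021]
contact_force: [1.2, 0.3, -0.9]
opening: 0.492
```

Emit:
{"api": "send_rows", "payload": {
  "series": [
    {"dx":0,"dy":0,"dz":0,"turn":-0.14,"grip":0.5},
    {"dx":0,"dy":0,"dz":0,"turn":-0.14,"grip":0.5},
    {"dx":0,"dy":0,"dz":0,"turn":-0.14,"grip":0.5},
    {"dx":0,"dy":0,"dz":0,"turn":-0.14,"grip":0.5},
    {"dx":0,"dy":0,"dz":0,"turn":-0.14,"grip":0.5},
    {"dx":0,"dy":0,"dz":0,"turn":-0.14,"grip":0.5},
    {"dx":0,"dy":0,"dz":0,"turn":-0.14,"grip":0.5},
    {"dx":0,"dy":0,"dz":0,"turn":-0.14,"grip":0.5},
    {"dx":0,"dy":0,"dz":0,"turn":-0.14,"grip":0.5},
    {"dx":0,"dy":0,"dz":0,"turn":-0.14,"grip":0.5},
    {"dx":0,"dy":0,"dz":0,"turn":-0.14,"grip":0.5},
    {"dx":0,"dy":0,"dz":0,"turn":-0.13,"grip":0.5}
  ]
}}

```text
clock: 21.3
tool_pos: [0.5385, -0.3351, 0.1643]
eef_rot: [0.314, 0.949, -0.008, 0.022]
contact_force: [-0.4, -0.4, 0.6]
opening: 0.5
```

```bash
python3 d.py .5375 -.3363 .08 143; python3 look2.py t15 >/dev/null; python3 tip.py t15
python3 - <<'E'
from h import *
p=snapshot("scene");pickle.dump(p,open("s15.pkl","wb"));crop(p,100,130,240,260,5,"s15")
p=pickle.load(open("t15.pkl","rb"));crop(p,190,170,320,300,6,"t15")
E
```

```text
t 21.3 tcp [ 0.5385 -0.3351  0.1643] xang 143.4 tilt [ 0.037 -0.029 -0.999] q [ 1.05  1.01 -1.23  1.61  1.04  1.24  0.55] F [-0.43 -0.38  0.6 ] M [-0.05  0.07  0.02] op 0.5
tool d mm [ 4.  -1.4 84.2]
turn 0.006976975309726472
t15 [96.  93.1 91.4  0.   0.   0.  74.2 72.1] [-0.797 51.76 ]
```

View pics/s15.png

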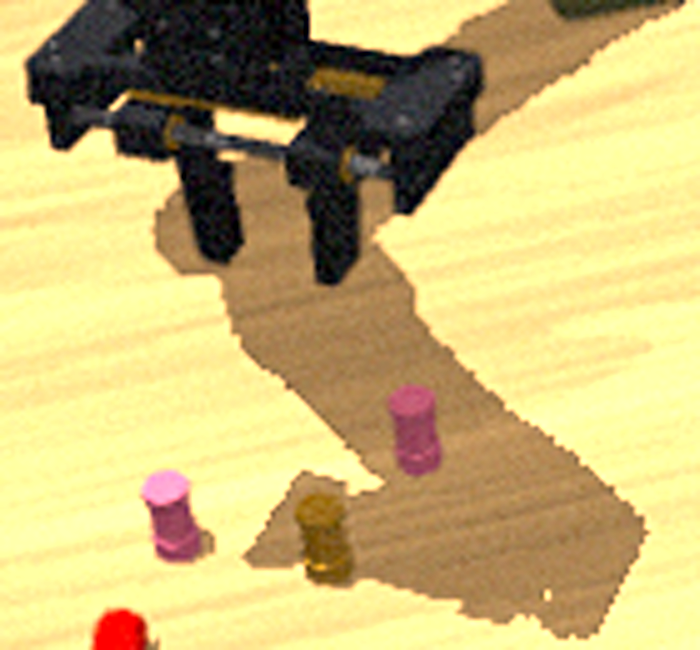

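View pics/t15.png

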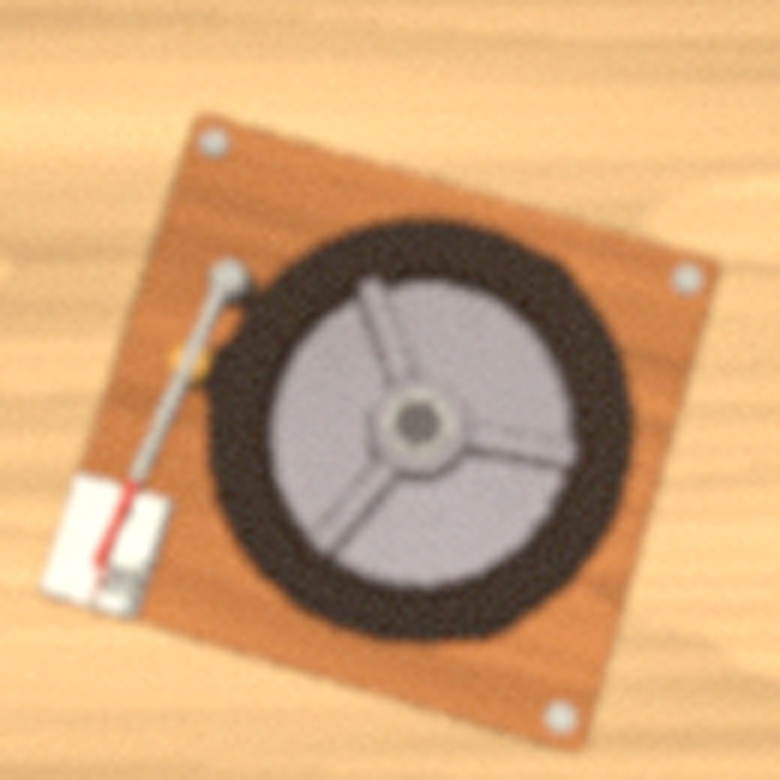

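Run:
```python
from w import *
T0=pickle.load(open("top0.pkl","rb"));T1=pickle.load(open("t15.pkl","rb"))
def pol(p,r,z,c=(.5128,.0534)):
  A,R=np.meshgrid(np.radians(np.arange(0,360,.25)),r)
  uv=proj(p,np.stack([c[0]+R*np.cos(A),c[1]+R*np.sin(A),np.full(A.shape,z)],-1).reshape(-1,3)).astype(np.float32).reshape(*A.shape,2)
  return cv2.remap(p["img"],uv[...,0],uv[...,1],cv2.INTER_CUBIC).astype(float)
for nm,p in(("0",T0),("1",T1)):
  im=pol(p,np.arange(.02,.125,.0005),.06);cv2.imwrite(f"pics/pp{nm}.png",cv2.resize(np.clip(im*1.8,0,255).astype(np.uint8),(720,300))[:,:,::-1])
  # spoke edges: outer lumps darkness
  o=pol(p,np.arange(.103,.113,.0005),.06)[...,0].mean(0)
  o=cv2.GaussianBlur(o.reshape(1,-1),(0,0),6)[0]
  from scipy.signal import argrelmin
  k=argrelmin(o,order=40)[0];print(nm,[(x/4,round(o[x],1)) for x in k],o.mean().round(1))
def spk(p):
  # sub-pixel spoke direction: bright ridge at r 55..72 using 3-fold folding? print dark-side edges
  q=pol(p,np.arange(.068,.08,.0005),.058).mean((0,2)); q=cv2.GaussianBlur(q.reshape(1,-1),(0,0),4)[0]
  from scipy.signal import argrelmax
  k=argrelmax(q,order=60)[0];return [(x/4,round(q[x])) for x in k]
print(spk(T0),spk(T1))
```

```text
0 [(np.float64(26.0), np.float64(91.1)), (np.float64(53.25), np.float64(48.1)), (np.float64(79.75), np.float64(78.4)), (np.float64(107.5), np.float64(78.3)), (np.float64(143.75), np.float64(94.6)), (np.float64(168.75), np.float64(92.6)), (np.float64(225.0), np.float64(64.5)), (np.float64(270.0), np.float64(93.7)), (np.float64(288.75), np.float64(91.1)), (np.float64(306.75), np.float64(96.8)), (np.float64(350.75), np.float64(83.5))] 93.6
1 [(np.float64(3.25), np.float64(103.7)), (np.float64(53.5), np.float64(50.9)), (np.float64(78.25), np.float64(61.5)), (np.float64(109.5), np.float64(97.8)), (np.float64(146.25), np.float64(99.0)), (np.float64(169.5), np.float64(100.4)), (np.float64(181.75), np.float64(100.8)), (np.float64(200.0), np.float64(86.6)), (np.float64(225.75), np.float64(101.8)), (np.float64(247.5), np.float64(103.4)), (np.float64(269.75), np.float64(100.6)), (np.float64(289.25), np.float64(96.8)), (np.float64(319.75), np.float64(93.6)), (np.float64(355.75), np.float64(102.6))] 100.2
[(np.float64(5.0), 49), (np.float64(49.25), 75), (np.float64(142.75), 71), (np.float64(181.0), 74), (np.float64(202.25), 73), (np.float64(289.75), 73), (np.float64(328.0), 55)] [(np.float64(19.5), 80), (np.float64(139.5), 77), (np.float64(182.75), 83), (np.float64(202.25), 81), (np.float64(259.5), 78), (np.float64(327.25), 56), (np.float64(352.75), 55)]
```

```bash
python3 -c "
import cv2,numpy as np
cv2.imwrite('pics/pp.png',np.vstack([cv2.imread('pics/pp0.png'),cv2.imread('pics/pp1.png')]))"
```

```text
(no output)
```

View pics/pp.png

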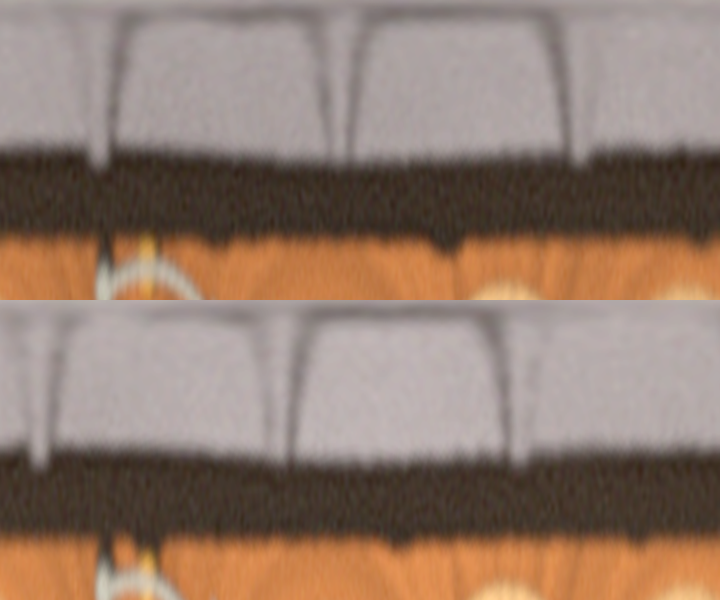

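```bash
python3 - <<'E'
from h import *
p=pickle.load(open("s15.pkl","rb"));C=cloud(p)
for u in (142,144,146,164,166,168,170):
  L=[(v,*map(float,C[v,u].round(3))) for v in range(170,190) if C[v,u][2]>.1][-3:]
  print(u,L)
print(proj(p,[[.5385,-.3351,.1643],[.5385,-.3351,.1943]]))
E
python3 d.py .5375 -.3363 .03 143
```

```text
142 [(179, 0.526, -0.363, 0.202), (180, 0.526, -0.363, 0.199), (181, 0.528, -0.364, 0.198)]
144 [(180, 0.529, -0.359, 0.2), (181, 0.528, -0.359, 0.196), (182, 0.527, -0.36, 0.193)]
146 [(178, 0.521, -0.353, 0.199), (179, 0.525, -0.354, 0.198), (180, 0.525, -0.354, 0.196)]
164 [(184, 0.559, -0.319, 0.201), (185, 0.558, -0.32, 0.197), (186, 0.56, -0.32, 0.196)]
166 [(185, 0.562, -0.316, 0.199), (186, 0.563, -0.316, 0.197), (187, 0.559, -0.316, 0.191)]
168 [(183, 0.565, -0.311, 0.205), (184, 0.564, -0.311, 0.202), (185, 0.568, -0.312, 0.202)]
170 [(181, 0.556, -0.305, 0.203), (182, 0.556, -0.305, 0.2), (183, 0.557, -0.306, 0.199)]
[[157.463191   192.66708165]
 [155.65253244 182.28278239]]
t 21.4 tcp [ 0.5386 -0.335   0.1642] xang 143.1 tilt [ 0.037 -0.029 -0.999] q [ 1.05  1.01 -1.23  1.61  1.04  1.24  0.55] F [ 0.4  -0.93 -0.47] M [ 0.04  0.02 -0.02] op 0.496
tool d mm [  6.3  -1.6 134.1]
turn 0.0017420029094516087
```

Emit:
{"api": "send_rows", "payload": {
  "series": [
    {"dx":1,"dy":0,"dz":20,"turn":0,"grip":0.5},
    {"dx":1,"dy":-1,"dz":30,"turn":0,"grip":0.5},
    {"dx":1,"dy":-1,"dz":30,"turn":0,"grip":0.5},
    {"dx":2,"dy":0,"dz":30,"turn":0,"grip":0.5},
    {"dx":1,"dy":0,"dz":20,"turn":0,"grip":0.5},
    {"dx":0,"dy":0,"dz":0,"turn":0,"grip":0.5}
  ]
}}

```text
clock: 22.0
tool_pos: [0.5354, -0.3359, 0.0309]
eef_rot: [0.317, 0.948, -0.008, 0.02]
contact_force: [0.2, 1.3, -0.3]
opening: 0.499
```

```bash
python3 d.py .5375 -.3363 -.018 143
python3 - <<'E'
from h import *
p=snapshot("scene");pickle.dump(p,open("s16.pkl","wb"));crop(p,120,160,220,260,6,"s16")
p=snapshot("top");crop(p,340,190,440,280,6,"t16")
E
```

```text
t 22.0 tcp [ 0.5354 -0.3359  0.0309] xang 143.03 tilt [ 0.032 -0.027 -0.999] q [ 1.02  1.18 -1.11  1.68  1.23  1.09  0.43] F [ 0.15  1.35 -0.27] M [ 0.01  0.01 -0.03] op 0.499
tool d mm [ 0.1  1.1 49. ]
turn 0.0005257207126452361
```

View pics/s16.png

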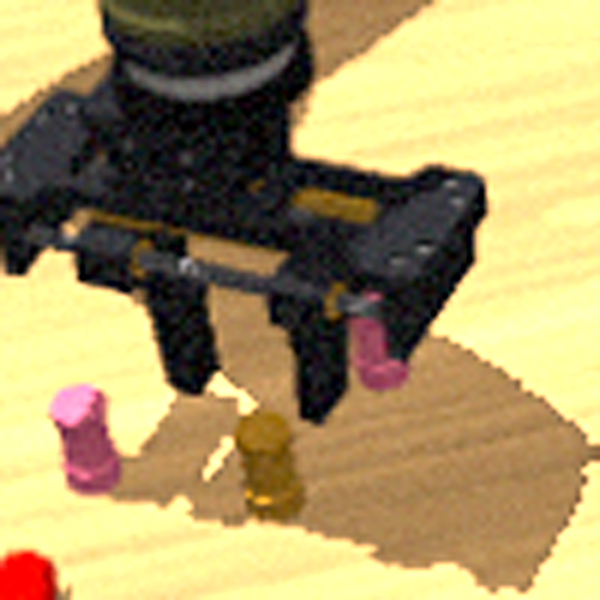

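Emit:
{"api": "send_rows", "payload": {
  "series": [
    {"dx":0,"dy":0.5,"dz":12,"turn":0,"grip":0.5},
    {"dx":0,"dy":0.5,"dz":12,"turn":0,"grip":0.5},
    {"dx":0,"dy":0,"dz":12,"turn":0,"grip":0.5},
    {"dx":0,"dy":0,"dz":8,"turn":0,"grip":0.5},
    {"dx":0,"dy":0,"dz":3,"turn":0,"grip":0.5},
    {"dx":0,"dy":0,"dz":0,"turn":0,"grip":0.5}
  ]
}}

```text
clock: 22.7
tool_pos: [0.541, -0.3369, -0.0117]
eef_rot: [0.316, 0.948, -0.007, 0.023]
contact_force: [-0.7, 0.0, -0.2]
opening: 0.5
```

```bash
python3 d.py .5375 -.3363 -.018 143
python3 - <<'E'
from h import *
p=snapshot("scene");pickle.dump(p,open("s17.pkl","wb"));crop(p,120,170,220,260,6,"s17")
E
```

```text
t 22.7 tcp [ 0.541  -0.3369 -0.0117] xang 143.1 tilt [ 0.039 -0.029 -0.999] q [ 1.    1.24 -1.07  1.68  1.3   1.05  0.4 ] F [-0.71  0.03 -0.19] M [-0.01  0.03 -0.  ] op 0.5
tool d mm [ 3.4 -1.7  6.2]
turn 0.0017819254028385643
```

View pics/s17.png

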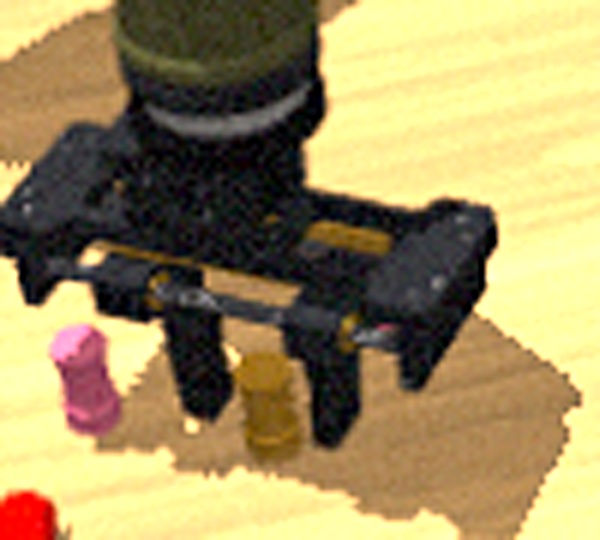

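Emit:
{"api": "send_rows", "payload": {
  "series": [
    {"dx":2,"dy":-1,"dz":2,"turn":0,"grip":0.5},
    {"dx":1,"dy":0,"dz":2,"turn":0,"grip":0.5},
    {"dx":0,"dy":0,"dz":0,"turn":0,"grip":0.5}
  ]
}}

```text
clock: 23.05
tool_pos: [0.5381, -0.3361, -0.0153]
eef_rot: [0.316, 0.948, -0.008, 0.023]
contact_force: [-0.0, 0.2, 0.7]
opening: 0.496
```

```bash
python3 d.py .5375 -.3363 -.018 143
```

```text
t 23.05 tcp [ 0.5381 -0.3361 -0.0153] xang 143.11 tilt [ 0.039 -0.029 -0.999] q [ 1.01  1.24 -1.07  1.69  1.31  1.04  0.39] F [-0.03  0.22  0.68] M [-0.   -0.01  0.01] op 0.496
tool d mm [ 0.5 -0.5  2.7]
turn 0.001957642466848084
```

Emit:
{"api": "send_rows", "payload": {
  "series": [
    {"dx":0,"dy":0,"dz":3,"turn":0,"grip":0.5},
    {"dx":0,"dy":0,"dz":2,"turn":0,"grip":0.5},
    {"dx":0,"dy":0,"dz":0,"turn":0,"grip":0.35},
    {"dx":0,"dy":0,"dz":0,"turn":0,"grip":0.2},
    {"dx":0,"dy":0,"dz":0,"turn":0,"grip":0.1},
    {"dx":0,"dy":0,"dz":0,"turn":0,"grip":0.1},
    {"dx":0,"dy":0,"dz":0,"turn":0,"grip":0.1}
  ],
  "force": 12
}}

```text
clock: 23.75
tool_pos: [0.5386, -0.3363, -0.0202]
eef_rot: [0.316, 0.948, -0.008, 0.023]
contact_force: [1.3, -0.0, -0.7]
opening: 0.258
```

```bash
python3 d.py .5375 -.3363 -.018 143
python3 - <<'E'
from h import *
p=snapshot("scene");pickle.dump(p,open("s18.pkl","wb"));crop(p,120,170,220,260,6,"s18")
E
```

```text
t 23.75 tcp [ 0.5386 -0.3363 -0.0202] xang 143.11 tilt [ 0.04  -0.029 -0.999] q [ 1.    1.25 -1.07  1.69  1.32  1.04  0.38] F [ 1.26 -0.   -0.73] M [ 0.02 -0.01  0.01] op 0.258
tool d mm [ 0.8 -0.7 -2.2]
turn 0.0018810198714772884
```

View pics/s18.png

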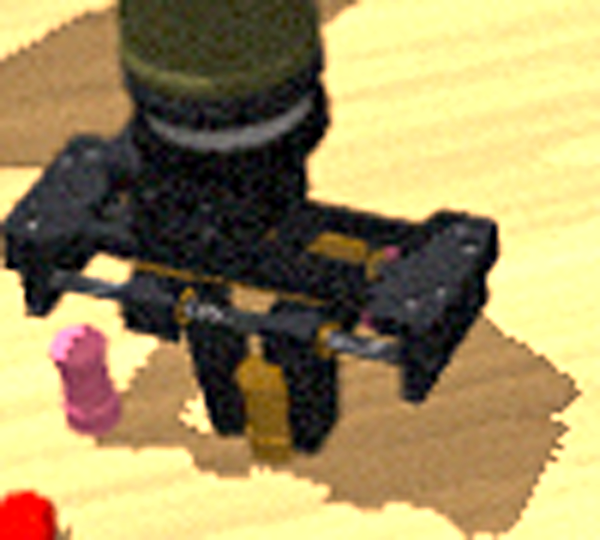

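Emit:
{"api": "send_rows", "payload": {
  "series": [
    {"dx":0,"dy":0,"dz":0,"turn":0,"grip":0.1},
    {"dx":0,"dy":0,"dz":-5,"turn":0,"grip":0.1},
    {"dx":0,"dy":0,"dz":-15,"turn":0,"grip":0.1},
    {"dx":0,"dy":0,"dz":-25,"turn":0,"grip":0.1},
    {"dx":0,"dy":0,"dz":-30,"turn":0,"grip":0.1},
    {"dx":0,"dy":0,"dz":-30,"turn":0,"grip":0.1},
    {"dx":0,"dy":0,"dz":-20,"turn":0,"grip":0.1},
    {"dx":0,"dy":0,"dz":-5,"turn":0,"grip":0.1}
  ],
  "force": 20
}}

```text
clock: 24.6
tool_pos: [0.5352, -0.3322, 0.1135]
eef_rot: [0.316, 0.948, -0.008, 0.026]
contact_force: [-0.2, -0.5, -0.8]
opening: 0.25
```

```bash
python3 d.py .5402 .1399 .11 143
```

```text
t 24.6 tcp [ 0.5352 -0.3322  0.1135] xang 143.14 tilt [ 0.044 -0.031 -0.999] q [ 1.05  1.07 -1.18  1.67  1.12  1.16  0.49] F [-0.2  -0.55 -0.82] M [0.06 0.06 0.01] op 0.25
tool d mm [279.  380.7 -10.8]
turn 0.002420985233481748
```

Emit:
{"api": "send_rows", "payload": {
  "series": [
    {"dx":10,"dy":14,"dz":0,"turn":0,"grip":0.1},
    {"dx":20,"dy":27,"dz":0,"turn":0,"grip":0.1},
    {"dx":20,"dy":27,"dz":0,"turn":0,"grip":0.1},
    {"dx":20,"dy":27,"dz":0,"turn":0,"grip":0.1},
    {"dx":20,"dy":27,"dz":0,"turn":0,"grip":0.1},
    {"dx":20,"dy":27,"dz":0,"turn":0,"grip":0.1},
    {"dx":20,"dy":27,"dz":0,"turn":0,"grip":0.1},
    {"dx":20,"dy":27,"dz":0,"turn":0,"grip":0.1},
    {"dx":20,"dy":27,"dz":-2,"turn":0,"grip":0.1},
    {"dx":20,"dy":27,"dz":-2,"turn":0,"grip":0.1},
    {"dx":20,"dy":27,"dz":-2,"turn":0,"grip":0.1},
    {"dx":20,"dy":27,"dz":-2,"turn":0,"grip":0.1},
    {"dx":20,"dy":27,"dz":-2,"turn":0,"grip":0.1},
    {"dx":20,"dy":27,"dz":0,"turn":0,"grip":0.1},
    {"dx":10,"dy":14,"dz":0,"turn":0,"grip":0.1},
    {"dx":0,"dy":0,"dz":0,"turn":0,"grip":0.1}
  ]
}}

```text
clock: 26.2
tool_pos: [0.5363, 0.1423, 0.1062]
eef_rot: [0.314, 0.949, -0.006, 0.023]
contact_force: [0.6, -0.6, -0.1]
opening: 0.249
```

```bash
python3 d.py .5402 .1399 .08 143
python3 - <<'E'
from h import *
p=snapshot("scene");pickle.dump(p,open("s19.pkl","wb"));crop(p,280,80,400,220,4.2,"s19")
E
```

```text
t 26.2 tcp [0.5363 0.1423 0.1062] xang 143.37 tilt [ 0.04  -0.027 -0.999] q [ 0.24  1.01 -1.16  1.88  1.14  1.09 -0.48] F [ 0.64 -0.63 -0.12] M [-0.02  0.11 -0.01] op 0.249
tool d mm [-3.3  0.4 26.4]
turn 0.006434718214675823
```

View pics/s19.png

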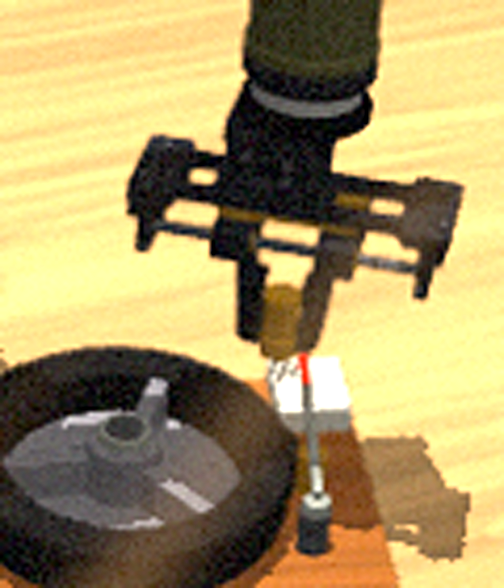

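Emit:
{"api": "send_rows", "payload": {
  "series": [
    {"dx":-2,"dy":0,"dz":15,"turn":0,"grip":0.1},
    {"dx":-1,"dy":0,"dz":15,"turn":0,"grip":0.1},
    {"dx":-1,"dy":0,"dz":15,"turn":0,"grip":0.1},
    {"dx":0,"dy":0,"dz":4,"turn":0,"grip":0.1},
    {"dx":0,"dy":0,"dz":0,"turn":0,"grip":0.1}
  ]
}}

```text
clock: 26.75
tool_pos: [0.5414, 0.1342, 0.0559]
eef_rot: [0.317, 0.948, -0.008, 0.022]
contact_force: [-0.1, 0.1, -1.0]
opening: 0.25
```

```bash
python3 d.py .5402 .1399 .044 143
python3 - <<'E'
from h import *
p=snapshot("scene");pickle.dump(p,open("s20.pkl","wb"));crop(p,290,110,390,210,6,"s20")
s=get_state();t=s["tool_pos"]
# predicted marker bottom center & mark
b=[t[0]-.0011,t[1]-.0002,t[2]+.0202]
print(((proj(p,[b,[.5391,.1397,.062],[b[0],b[1],b[2]+.042]])-[290,110])*6).round(0))
E
```

```text
t 26.75 tcp [0.5414 0.1342 0.0559] xang 143.07 tilt [ 0.037 -0.03  -0.999] q [ 0.23  1.08 -1.1   1.89  1.23  1.04 -0.53] F [-0.12  0.07 -1.02] M [0.05 0.12 0.02] op 0.25
tool d mm [ 4.9  3.8 11.7]
turn 0.0012925808191238586
[[315. 424.]
 [322. 447.]
 [324. 346.]]
```

View pics/s20.png

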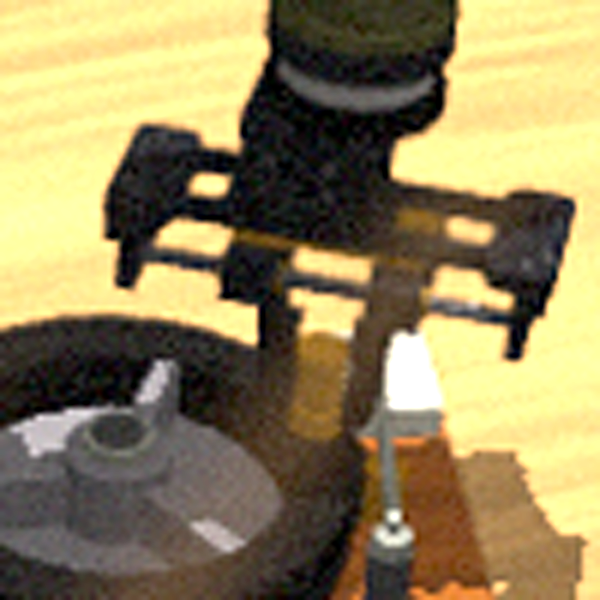

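Emit:
{"api": "send_rows", "payload": {
  "series": [
    {"dx":2.5,"dy":2,"dz":0,"turn":0,"grip":0.1},
    {"dx":2,"dy":1.5,"dz":2,"turn":0,"grip":0.1},
    {"dx":0.5,"dy":0.5,"dz":4,"turn":0,"grip":0.1},
    {"dx":0,"dy":0,"dz":0,"turn":0,"grip":0.1},
    {"dx":0,"dy":0,"dz":0,"turn":0,"grip":0.1}
  ]
}}

```text
clock: 27.3
tool_pos: [0.5406, 0.141, 0.0509]
eef_rot: [0.316, 0.948, -0.008, 0.023]
contact_force: [-0.0, -0.7, -1.6]
opening: 0.252
```

```bash
python3 d.py .5402 .1399 .042 143
python3 - <<'E'
from h import *
p=snapshot("scene");pickle.dump(p,open("s21.pkl","wb"));crop(p,290,110,390,210,6,"s21")
s=get_state();t=s["tool_pos"]
b=[t[0]-.0011,t[1]-.0002,t[2]+.0202]
print(((proj(p,[b,[.5391,.1397,.062],[b[0],b[1],b[2]+.042]])-[290,110])*6).round(0))
E
```

```text
t 27.3 tcp [0.5406 0.141  0.0509] xang 143.12 tilt [ 0.039 -0.029 -0.999] q [ 0.21  1.09 -1.1   1.89  1.24  1.04 -0.55] F [-0.   -0.68 -1.63] M [0.01 0.05 0.02] op 0.252
tool d mm [ 0.1 -1.1  8.9]
turn 0.0020214654484073387
[[326. 430.]
 [322. 447.]
 [335. 353.]]
```

View pics/s21.png

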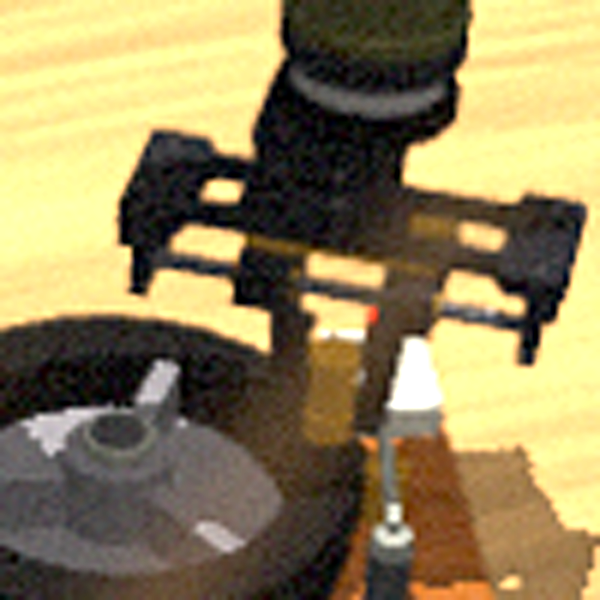

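Emit:
{"api": "send_rows", "payload": {
  "series": [
    {"dx":0,"dy":-0.5,"dz":3,"turn":0,"grip":0.1},
    {"dx":0,"dy":-0.5,"dz":2,"turn":0,"grip":0.1},
    {"dx":0,"dy":0,"dz":1.5,"turn":0,"grip":0.1},
    {"dx":0,"dy":0,"dz":0,"turn":0,"grip":0.1}
  ]
}}

```text
clock: 27.75
tool_pos: [0.5402, 0.1399, 0.0442]
eef_rot: [0.316, 0.948, -0.008, 0.023]
contact_force: [0.2, -0.1, -0.4]
opening: 0.252
```

```bash
python3 d.py .5402 .1399 .042 143
```

```text
t 27.75 tcp [0.5402 0.1399 0.0442] xang 143.1 tilt [ 0.039 -0.029 -0.999] q [ 0.21  1.1  -1.09  1.9   1.26  1.03 -0.56] F [ 0.24 -0.06 -0.4 ] M [0.01 0.06 0.05] op 0.252
tool d mm [0.2 0.  2.2]
turn 0.0017738294886643182
```

Emit:
{"api": "send_rows", "payload": {
  "series": [
    {"dx":0,"dy":0,"dz":1,"turn":0,"grip":0.1},
    {"dx":0,"dy":0,"dz":0.8,"turn":0,"grip":0.1},
    {"dx":0,"dy":0,"dz":0,"turn":0,"grip":0.1}
  ]
}}

```text
clock: 28.05
tool_pos: [0.5404, 0.14, 0.0426]
eef_rot: [0.316, 0.948, -0.008, 0.023]
contact_force: [0.6, 0.6, -0.8]
opening: 0.251
```

```bash
python3 d.py .5402 .1399 .042 143;python3 d.py .5402 .1399 .042 143
```

```text
t 28.05 tcp [0.5404 0.14   0.0426] xang 143.11 tilt [ 0.039 -0.029 -0.999] q [ 0.21  1.1  -1.09  1.9   1.26  1.03 -0.56] F [ 0.55  0.6  -0.8 ] M [ 0.03  0.06 -0.01] op 0.251
tool d mm [ 0.2 -0.2  0.6]
turn 0.0019206232436886298
t 28.05 tcp [0.5404 0.14   0.0426] xang 143.11 tilt [ 0.039 -0.029 -0.999] q [ 0.21  1.1  -1.09  1.9   1.26  1.03 -0.56] F [ 0.55  0.6  -0.8 ] M [ 0.03  0.06 -0.01] op 0.251
tool d mm [ 0.2 -0.2  0.6]
turn 0.0019206232436886298
```

Not yet touching; creep down until contact is felt.

Emit:
{"api": "send_rows", "payload": {
  "series": [
    {"dx":0,"dy":0,"dz":0.8,"turn":0,"grip":0.1},
    {"dx":0,"dy":0,"dz":0,"turn":0,"grip":0.1},
    {"dx":0,"dy":0,"dz":0,"turn":0,"grip":0.1}
  ]
}}

```text
clock: 28.35
tool_pos: [0.5405, 0.14, 0.0419]
eef_rot: [0.316, 0.948, -0.008, 0.023]
contact_force: [-0.4, -1.1, -0.7]
opening: 0.249
```

```bash
python3 d.py .5402 .1399 .042 143;python3 - <<'E'
from h import *
p=snapshot("scene");crop(p,290,110,390,210,6,"s22")
E
```

```text
t 28.35 tcp [0.5405 0.14   0.0419] xang 143.11 tilt [ 0.04  -0.029 -0.999] q [ 0.21  1.1  -1.09  1.9   1.26  1.03 -0.56] F [-0.42 -1.12 -0.67] M [-0.01  0.05 -0.02] op 0.249
tool d mm [ 0.2 -0.2 -0.1]
turn 0.0018812082084338855
```

View pics/s22.png

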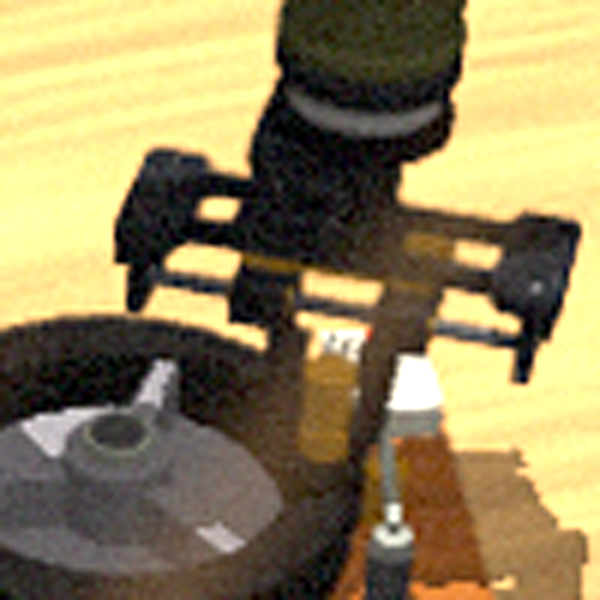

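Emit:
{"api": "send_rows", "payload": {
  "series": [
    {"dx":0,"dy":0,"dz":0.8,"turn":0,"grip":0.1},
    {"dx":0,"dy":0,"dz":0,"turn":0,"grip":0.1},
    {"dx":0,"dy":0,"dz":0,"turn":0,"grip":0.1}
  ]
}}

```text
clock: 28.7
tool_pos: [0.5406, 0.1402, 0.0414]
eef_rot: [0.316, 0.948, -0.007, 0.023]
contact_force: [-0.2, 0.2, 2.5]
opening: 0.249
```

```bash
python3 d.py .5402 .1399 .042 143
```

```text
t 28.7 tcp [0.5406 0.1402 0.0414] xang 143.12 tilt [ 0.04  -0.029 -0.999] q [ 0.21  1.1  -1.09  1.9   1.26  1.03 -0.56] F [-0.15  0.18  2.52] M [ 0.04  0.09 -0.01] op 0.249
tool d mm [ 0.1 -0.5 -0.6]
turn 0.002045757617561389
```

Emit:
{"api": "send_rows", "payload": {
  "series": [
    {"dx":0,"dy":0,"dz":0.7,"turn":0,"grip":0.1},
    {"dx":0,"dy":0,"dz":0,"turn":0,"grip":0.1},
    {"dx":0,"dy":0,"dz":0,"turn":0,"grip":0.1}
  ]
}}

```text
clock: 29.0
tool_pos: [0.5407, 0.1405, 0.0409]
eef_rot: [0.316, 0.948, -0.007, 0.024]
contact_force: [-0.2, 0.4, 5.5]
opening: 0.251
```

```bash
python3 d.py .5402 .1399 .042 143
```

```text
t 29.0 tcp [0.5407 0.1405 0.0409] xang 143.12 tilt [ 0.04  -0.028 -0.999] q [ 0.21  1.1  -1.09  1.9   1.26  1.03 -0.56] F [-0.21  0.42  5.48] M [ 0.07  0.17 -0.01] op 0.251
tool d mm [-0.  -0.8 -1.1]
turn 0.002077282215636344
```

Emit:
{"api": "send_rows", "payload": {
  "series": [
    {"dx":0,"dy":0,"dz":-0.6,"turn":0,"grip":0.1},
    {"dx":0,"dy":0,"dz":0,"turn":0,"grip":0.27},
    {"dx":0,"dy":0,"dz":0,"turn":0,"grip":0.29},
    {"dx":0,"dy":0,"dz":0,"turn":0,"grip":0.33},
    {"dx":0,"dy":0,"dz":0,"turn":0,"grip":0.38},
    {"dx":0,"dy":0,"dz":0,"turn":0,"grip":0.42},
    {"dx":0,"dy":0,"dz":0,"turn":0,"grip":0.42},
    {"dx":0,"dy":0,"dz":0,"turn":0,"grip":0.42}
  ]
}}

```text
clock: 29.8
tool_pos: [0.5405, 0.1399, 0.041]
eef_rot: [0.316, 0.948, -0.008, 0.023]
contact_force: [1.0, -0.3, 0.2]
opening: 0.421
```

```bash
python3 d.py .5402 .1399 .042 143;python3 - <<'E'
from h import *
p=snapshot("scene");crop(p,290,110,390,210,6,"s23")
E
```

```text
t 29.8 tcp [0.5405 0.1399 0.041 ] xang 143.1 tilt [ 0.039 -0.029 -0.999] q [ 0.21  1.1  -1.09  1.9   1.26  1.03 -0.56] F [ 0.95 -0.31  0.16] M [-0.    0.07  0.  ] op 0.421
tool d mm [ 0.2 -0.1 -1. ]
turn 0.0018196914294347447
```

View pics/s23.png

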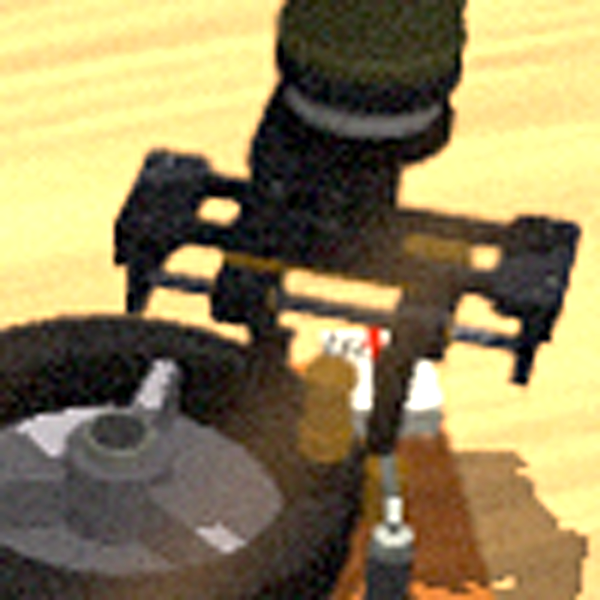

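Emit:
{"api": "send_rows", "payload": {
  "series": [
    {"dx":0,"dy":0,"dz":-5,"turn":0,"grip":0.42},
    {"dx":0,"dy":0,"dz":-12,"turn":0,"grip":0.42},
    {"dx":0,"dy":0,"dz":-20,"turn":0,"grip":0.42},
    {"dx":0,"dy":0,"dz":-25,"turn":0,"grip":0.42},
    {"dx":0,"dy":0,"dz":-25,"turn":0,"grip":0.42},
    {"dx":-15,"dy":-25,"dz":-20,"turn":0,"grip":0.42},
    {"dx":-20,"dy":-35,"dz":0,"turn":0,"grip":0.42},
    {"dx":-20,"dy":-35,"dz":0,"turn":0,"grip":0.42},
    {"dx":-20,"dy":-35,"dz":0,"turn":0,"grip":0.42},
    {"dx":-20,"dy":-35,"dz":0,"turn":0,"grip":0.42},
    {"dx":-20,"dy":-35,"dz":0,"turn":0,"grip":0.42},
    {"dx":-20,"dy":-35,"dz":0,"turn":0,"grip":0.42},
    {"dx":0,"dy":0,"dz":0,"turn":0,"grip":0.42}
  ]
}}

```text
clock: 31.15
tool_pos: [0.5015, -0.1323, 0.1543]
eef_rot: [0.321, 0.947, -0.01, 0.023]
contact_force: [0.0, -0.8, -0.2]
opening: 0.421
```

```bash
python3 d.py
python3 - <<'E'
from h import *
p=snapshot("scene");pickle.dump(p,open("s24.pkl","wb"));crop(p,250,110,390,240,5,"s24")
p=snapshot("top");pickle.dump(p,open("t24.pkl","wb"));crop(p,190,170,320,300,6,"t24")
E
python3 tip.py t15 t24
```

```text
t 31.15 tcp [ 0.5015 -0.1323  0.1543] xang 142.58 tilt [ 0.037 -0.034 -0.999] q [ 0.82  0.92 -1.26  1.96  1.08  1.1  -0.  ] F [ 0.03 -0.82 -0.22] M [-0.    0.02 -0.01] op 0.421
t15 [96.  93.1 91.4  0.   0.   0.  74.2 72.1] [-0.797 51.76 ]
t24 [93.4 91.6 88.  85.1  0.   0.  74.1 71.6] [-0.877 61.221]
```

View pics/s24.png

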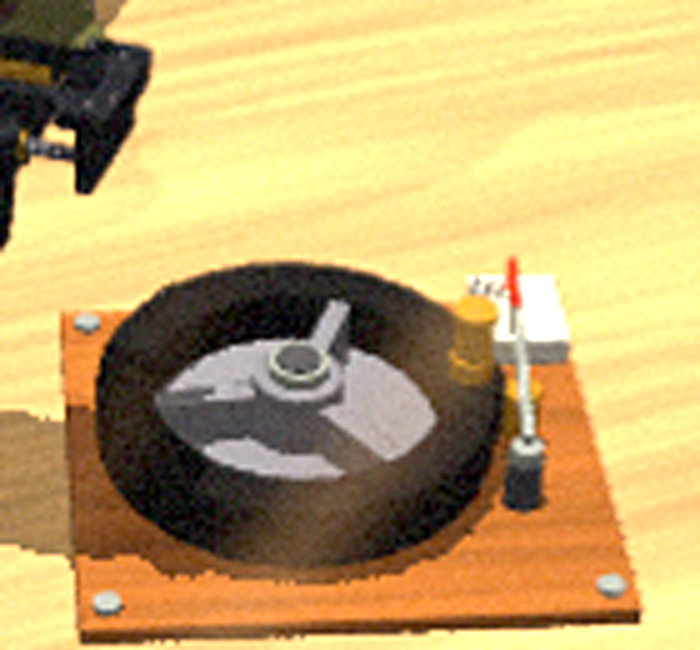

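View pics/t24.png

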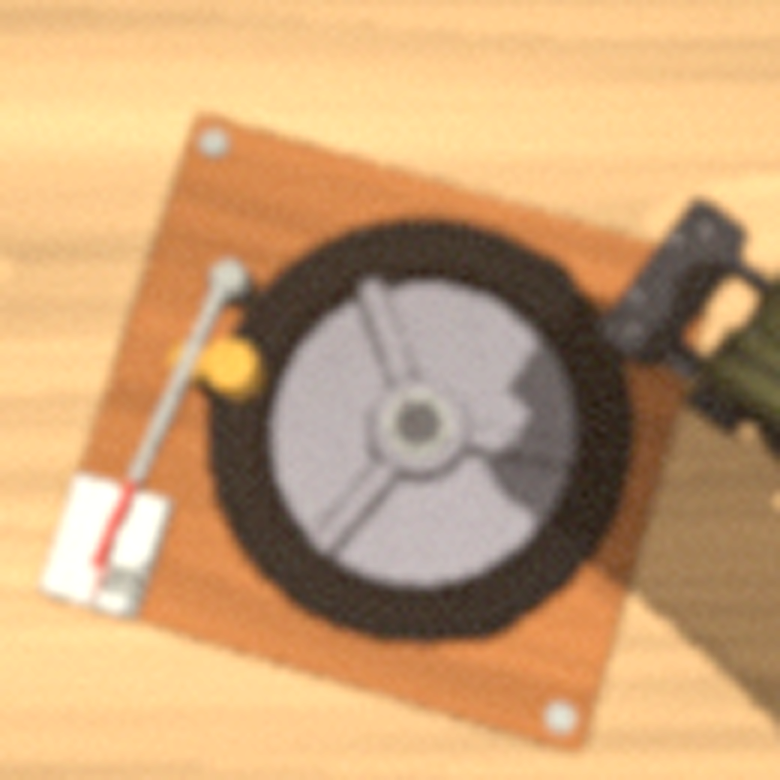

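Run:
```python
from h import *
T=pickle.load(open("t24.pkl","rb"));S=pickle.load(open("s24.pkl","rb"))
m=onplane(T,np.array([[233,366]])/6+[189.6,169.6],.104)[0];n=onplane(T,np.array([[418,424]])/6+[189.6,169.6],.074)[0]
m2=onplane(S,np.array([[476,308]])/5+[249.6,109.6],.104)[0];n2=onplane(S,np.array([[298,365]])/5+[249.6,109.6],.074)[0]
for a,b in((m,n),(m2,n2)):
  d=a-b;y=np.radians(-16.75);print("stand x,y mm",1000*(d[0]*np.cos(y)+d[1]*np.sin(y)),1000*(-d[0]*np.sin(y)+d[1]*np.cos(y)))
for a,b in(("t15","t24"),):
  pass
```

```text
stand x,y mm -0.8353473610321488 88.73746410820466
stand x,y mm -5.0272438183249015 91.19974316182675
```

```bash
python3 -c "
from plant import *
print(finish_job())"
```

```text
the job is handed in; nothing more can be done
None
```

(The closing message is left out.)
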